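# Collate a pocket set in the order tray

### The arm

A 6-joint arm with a two-finger parallel gripper is mounted at the origin on the work surface. World frame = base frame: x ahead of the robot, y to its left, z up, the work surface at z = 0. Lengths are in mm, angles in rad, forces in N, time in s.
With the tool pointing down it reaches from about 300 to 850 mm from the base axis. Payload 4.2 kg.
Tool frame: the origin (TCP) lies midway between the tips of the shut fingers; the grasp point (between the pads) lies env.pinch_z behind it (env.pinch_z is the distance from the TCP to the grasp point, in mm); z points along the fingers, y is the direction in which the jaws open and shut (so a half turn about z gives the same grasp; the last joint's range is limited). The gripper opens to 91 mm and grips with 3 to 60 N. Pads are 32 mm wide; open, the fingers measure 118 mm over their backs; the gripper's body (76 mm by 178 mm) begins 60 mm behind the grasp point.
Start: joints at [1.158, 0.32, 1.565, -0, 1.257, -0.02], TCP at [220.1, 531.224, 213.976] pointing down, gripper open.
Joint ranges: [-3.11, 3.11], [-0.84, 2.01], [0.21, 2.61], [-1.34, 4.49], [0.05, 2.63], [-2.56, 2.56]. Speed limits (rad/s): [2.57, 2.57, 3.14, 3.14, 3.14, 3.14].

### API

Orientations are given as a unit quaternion [x, y, z, w].
In Python, from cell import env, eyes, finish_job gives the robot as it stands.
- The arm moves only by the shell command python3 -m inch 'ROWS' [FORCE]. ROWS is JSON, a list of rows, each an object of numbers: "tx", "ty", "tz": the shift along the tool's x, y, z in m; "rx", "ry", "rz": the turn, a rotation vector about the tool's x, y, z in rad; "grip": the opening, from -1 (shut) to 1 (fully open). In form: [{"tx": .., "ty": .., "tz": .., "rx": .., "ry": .., "rz": .., "grip": ..}, ...]. A call has 1 to 20 rows; each row shifts and turns the commanded pose from where the row before left it, along the tool's axes as they then stand; what a row does not reach is not made up. A row lasts 1/12 s, in which the tool goes at most 41.7 mm and 7.16 degrees, less where a joint would pass 70% of its speed; a pose out of reach is approached as far as the arm can. A call with a gripper value outside its range is refused whole. The fingers move at their own pace and stop on an object; FORCE is the grip in N (left out, the last holds). Time passes only in rows, so rows that do not move let the fingers close. It gives the time, the measured TCP pose, the force and the opening at its end, in the units of the state.
- env.state(): the state, without advancing time (a new reading comes with each control period).
- eyes.get_image(name): name is "scene" or "side" or "wrist"; returns the picture (480x640x3 uint8, blue, green, red); there is no depth.
- eyes.camera_params(name): a dict with "vfov" (degrees; the focal length in pixels is half the picture's height over the tangent of half this angle, whatever the lens; pixels are square), "cx", "cy" (the principal point, pixels), "origin" and "attitude" of the camera in the world. Camera axes: x right, y up, looking along -z (the intrinsics and any distortion apply to the point x, -y, -z); pixel columns grow to the right and rows downward; lengths in mm; the calibration is good to about 2 mm. A picture is of the moment at which its call begins: read the wrist's pose just before it. camera_params takes no time and is no camera call; for the wrist camera it gives the pose at the moment of the call.
- finish_job(): hands the job in, once; it reports no verdict.
The state is a dict: "time_s": time; "q": joint angles; "dq": joint speeds; "joint_torque": joint torques, N m; "tool_pos": TCP position; "eef_rot": TCP orientation; "contact_force": force on the tool from outside, world axes, zero at the start; "torque": the same for the moment, N m; "grip_width": finger opening in mm.
Only numpy, scipy, OpenCV 4.12 (cv2) and the standard library are available. Lean on these libraries where they do the work, as an engineer would, in place of code of your own. Each camera call takes 0.05 s, during which the arm holds its last target.

### The job

A customer has bought the four-volume brown leather pocket set that lies scattered over the counter, its volumes numbered by one to four gold bars: put it in the wooden order tray as one squared-up flat stack, front covers up, volume four at the bottom and then three, two and one on top, with all the spines facing the tray's open front. Set each book down rather than drop it. Leave the books that do not belong to the set, the cup and the rubber stamp where they are.

Things in the scene. Friction and masses are not known exactly. Their poses are not given: they have to be found in the camera images.
- vol1_mid (a point): Pocket hardback lying flat, cover up, 62 mm (spine to fore-edge) x 100 mm x 24 mm thick, 0.13 kg: dark brown leather with one gold bar across the cover and on the spine: volume one of the set. Point: its centre, 12 mm above its underside. x runs from the spine (-x side) to the fore-edge, y along the spine, z up. Starts on the counter, spine roughly towards the robot.
- vol2_mid (a point): Pocket hardback lying flat, cover up, 62 mm (spine to fore-edge) x 100 mm x 24 mm thick, 0.13 kg: dark brown leather with two gold bars across the cover and on the spine: volume two of the set. Point: its centre, 12 mm above its underside. x runs from the spine (-x side) to the fore-edge, y along the spine, z up. Starts on the counter, spine roughly towards the robot.
- vol3_mid (a point): Pocket hardback lying flat, cover up, 62 mm (spine to fore-edge) x 100 mm x 24 mm thick, 0.13 kg: dark brown leather with three gold bars across the cover and on the spine: volume three of the set. Point: its centre, 12 mm above its underside. x runs from the spine (-x side) to the fore-edge, y along the spine, z up. Starts on the counter, spine roughly towards the robot.
- vol4_mid (a point): Pocket hardback lying flat, cover up, 62 mm (spine to fore-edge) x 100 mm x 24 mm thick, 0.13 kg: dark brown leather with four gold bars across the cover and on the spine: volume four of the set. Point: its centre, 12 mm above its underside. x runs from the spine (-x side) to the fore-edge, y along the spine, z up. Starts on the counter, spine roughly towards the robot.
- green_mid (a point): Pocket hardback lying flat, cover up, 62 mm (spine to fore-edge) x 100 mm x 24 mm thick, 0.13 kg: green leather, two gold bars: from another set, stays where it is. Point and axes as for the brown volumes.
- red_mid (a point): Pocket hardback lying flat, cover up, 62 mm (spine to fore-edge) x 100 mm x 24 mm thick, 0.13 kg: red leather, three gold bars: from another set, stays where it is. Point and axes as for the brown volumes.
- medal_mid (a point): Pocket hardback lying flat, cover up, 62 mm (spine to fore-edge) x 100 mm x 24 mm thick, 0.13 kg: dark brown leather like the set, but with a single round gold disc (32 mm) and no bars: a different work, stays where it is. Point and axes as for the brown volumes.
- tray: Fixed wooden order tray, left or right of the books. Floor 6 mm thick; walls 6 mm thick, up to 45 mm above the counter, at the back and sides; the front, roughly towards the robot, is open, no lip. Inside 160 mm front to back, 150 mm wide. Origin: middle of the open front edge, at counter level; x from the front to the back wall, y across, z up. Middle of the inner floor: x = 80, y = 0, z = 6 mm.
- cup: Handleless blue ceramic cup, 72 mm across the rim, 70 mm high, loose among the books; stays where it is. Origin: centre of its underside, z up.
- stamp_mid (a point): Rubber stamp standing at the far side of the counter: wooden block 36 x 56 x 14 mm with a dark turned knob, 69 mm high in all; loose, stays where it is. Point: on its axis, 35 mm above the counter.
Things that resemble listed ones, but are neither listed nor needed, are in the scene too. What is shaped like the part that bears vol4_mid but blue or purple is not meant.

How it is judged (in metres and radians):
On the way, in this order (a step that is already met when the one before it is completed fails the run):
1. volume four lies in the tray, spine to the open front (height (world z) of vol4_mid between 0.012 and 0.024 m and angle between vol4_mid's own z axis and vertical below 0.1 rad and x of vol4_mid in the frame of tray between 0.022 and 0.132 m and y of vol4_mid in the frame of tray between -0.028 and 0.028 m and angle between the x axis of vol4_mid and the x axis of tray, either way round below 0.2 rad and x of tray in the frame of vol4_mid below -0.01 m and contact force between vol4 and the fingers below 0.1 N), for 0.2 s.
2. volume three lies squarely on volume four (height (world z) of vol3_mid between 0.036 and 0.048 m and angle between vol3_mid's own z axis and vertical below 0.1 rad and x of vol3_mid in the frame of tray between 0.022 and 0.132 m and y of vol3_mid in the frame of tray between -0.028 and 0.028 m and angle between the x axis of vol3_mid and the x axis of tray, either way round below 0.2 rad and x of tray in the frame of vol3_mid below -0.01 m and horizontal distance between vol3_mid and vol4_mid below 0.012 m and contact force between vol3 and the fingers below 0.1 N), for 0.2 s.
3. volume two lies squarely on volume three (height (world z) of vol2_mid between 0.06 and 0.072 m and angle between vol2_mid's own z axis and vertical below 0.1 rad and x of vol2_mid in the frame of tray between 0.022 and 0.132 m and y of vol2_mid in the frame of tray between -0.028 and 0.028 m and angle between the x axis of vol2_mid and the x axis of tray, either way round below 0.2 rad and x of tray in the frame of vol2_mid below -0.01 m and horizontal distance between vol2_mid and vol3_mid below 0.012 m and contact force between vol2 and the fingers below 0.1 N), for 0.2 s.
4. volume one lies squarely on volume two (height (world z) of vol1_mid between 0.084 and 0.096 m and angle between vol1_mid's own z axis and vertical below 0.1 rad and x of vol1_mid in the frame of tray between 0.022 and 0.132 m and y of vol1_mid in the frame of tray between -0.028 and 0.028 m and angle between the x axis of vol1_mid and the x axis of tray, either way round below 0.2 rad and x of tray in the frame of vol1_mid below -0.01 m and horizontal distance between vol1_mid and vol2_mid below 0.012 m and contact force between vol1 and the fingers below 0.1 N), for 0.2 s.
At the end, for the whole second after the job is handed in: The brown volumes lie flat in the tray, covers up, from the bottom four, three, two, one: each centred within 12 mm on the one beneath, square to the tray within 0.2 rad, spine to the open front, centre 22-132 mm from the front edge and within 28 mm of the middle line; released, at rest (height (world z) of vol4_mid between 0.012 and 0.024 m and angle between each of vol4_mid, vol3_mid, vol2_mid, vol1_mid's own z axis and vertical below 0.1 rad and x of vol4_mid in the frame of tray between 0.022 and 0.132 m and y of vol4_mid in the frame of tray between -0.028 and 0.028 m and angle between the x axis of each of vol4_mid, vol3_mid, vol2_mid, vol1_mid and the x axis of tray, either way round below 0.2 rad and x of tray in the frame of vol4_mid below -0.01 m and height (world z) of vol3_mid between 0.036 and 0.048 m and x of vol3_mid in the frame of tray between 0.022 and 0.132 m and y of vol3_mid in the frame of tray between -0.028 and 0.028 m and x of tray in the frame of vol3_mid below -0.01 m and horizontal distance between vol3_mid and vol4_mid below 0.012 m and height (world z) of vol2_mid between 0.06 and 0.072 m and x of vol2_mid in the frame of tray between 0.022 and 0.132 m and y of vol2_mid in the frame of tray between -0.028 and 0.028 m and x of tray in the frame of vol2_mid below -0.01 m and horizontal distance between vol2_mid and vol3_mid below 0.012 m and height (world z) of vol1_mid between 0.084 and 0.096 m and x of vol1_mid in the frame of tray between 0.022 and 0.132 m and y of vol1_mid in the frame of tray between -0.028 and 0.028 m and x of tray in the frame of vol1_mid below -0.01 m and horizontal distance between vol1_mid and vol2_mid below 0.012 m and linear speed of each of vol1, vol2, vol3, vol4 below 0.02 m/s and angular speed of each of vol1, vol2, vol3, vol4 below 0.15 rad/s); the robot touches nothing.
It fails at once if the green, red or disc-marked book is shifted by more than 25 mm or tipped ((distance of green_mid from where it was at the start of the episode above 0.025 m or angle between green_mid's own z axis and vertical above 0.4 rad) or (distance of red_mid from where it was at the start of the episode above 0.025 m or angle between red_mid's own z axis and vertical above 0.4 rad) or (distance of medal_mid from where it was at the start of the episode above 0.025 m or angle between medal_mid's own z axis and vertical above 0.4 rad)).
It fails at once if the cup is shifted by more than 25 mm or tipped (distance of cup from where it was at the start of the episode above 0.025 m or angle between cup's own z axis and vertical above 0.4 rad).
It fails at once if the rubber stamp is shifted by more than 25 mm or tipped (distance of stamp_mid from where it was at the start of the episode above 0.025 m or angle between stamp_mid's own z axis and vertical above 0.4 rad).
It fails at once if a volume is dropped or flung (faster than 0.7 m/s, as after a 25 mm fall, with no finger touching it) ((contact force between vol1 and the fingers below 0.05 N and linear speed of vol1 above 0.7 m/s) or (contact force between vol2 and the fingers below 0.05 N and linear speed of vol2 above 0.7 m/s) or (contact force between vol3 and the fingers below 0.05 N and linear speed of vol3 above 0.7 m/s) or (contact force between vol4 and the fingers below 0.05 N and linear speed of vol4 above 0.7 m/s)).
It also fails if it takes over 120 s, if anything falls off the work surface, if the arm or the gripper's body presses on something with over 40 N, if the wrist force passes 120 N, or if a joint passes its speed limit or range.

## Working session

There is one attempt and no reset: what is moved stays moved. The work goes in short steps, Python scripts to look and compute and a shell command to move; the robot and the scene stay as the last step left them, time stands still between calls to the robot, and variables do not carry over. Pictures are saved under pics/ and viewed, and the job is handed in when it is done.

```bash
ls; mkdir -p pics; python3 - <<'E'
from cell import env, eyes
import cv2
s=env.state(); print(s, env.pinch_z)
for n in ["scene","side","wrist"]:
    p=eyes.camera_params(n); print(n,p)
    cv2.imwrite(f"pics/{n}0.png",eyes.get_image(n))
E
```

```text
pics
{'time_s': 0.0, 'q': array([ 1.15802362e+00,  3.20314216e-01,  1.56568135e+00,  6.64229181e-06,
        1.25737576e+00, -2.00059688e-02]), 'dq': array([ 0.00081305,  0.00017706,  0.00065787,  0.00051881,  0.00024817,
       -0.00076129]), 'joint_torque': array([ 2.62516078e-03, -4.12461591e+01, -2.31972420e+01,  7.30457157e-02,
        4.58003778e-02, -1.47043397e-04]), 'tool_pos': array([219.87852257, 530.75690687, 213.10655647]), 'eef_rot': array([ 1.95124428e-01,  9.80778093e-01, -8.67915524e-04, -1.94028810e-04]), 'contact_force': array([-0.02932116,  0.48467511,  0.10982629]), 'torque': array([0.00087823, 0.03009848, 0.07482171]), 'grip_width': 91.05384475673745} 18.8
scene {'vfov': 55.40919448388445, 'cx': 321.06247642602506, 'cy': 238.9650395660841, 'origin': array([977.00390191, 308.45930399, 838.53980092]), 'attitude': array([0.14621992, 0.26432085, 0.83966382, 0.4513523 ])}
side {'vfov': 53.60511335034654, 'cx': 321.60357555200875, 'cy': 228.1958624357502, 'origin': array([  89.04966779, -896.947857  ,  653.78932147]), 'attitude': array([ 0.4874308 , -0.1229783 , -0.18588304,  0.84423637])}
wrist {'vfov': 71.6954602803893, 'cx': 319.22799140115245, 'cy': 236.54248954850917, 'origin': array([150.43750691, 559.7152145 , 383.38037008]), 'attitude': array([-0.11262476, -0.07450775,  0.55038223,  0.82391969])}
```

View pics/scene0.png

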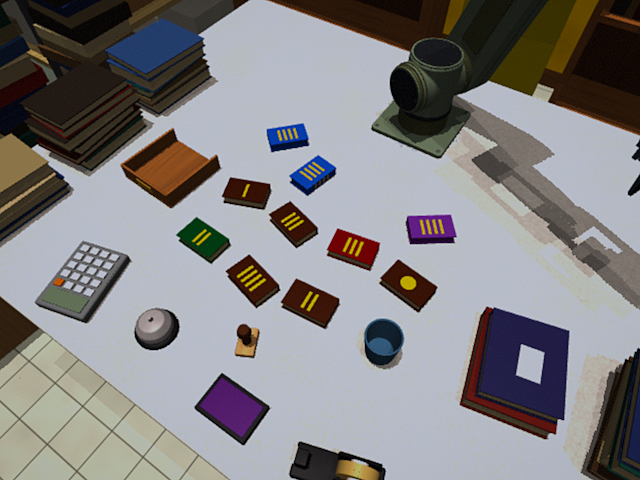

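View pics/side0.png

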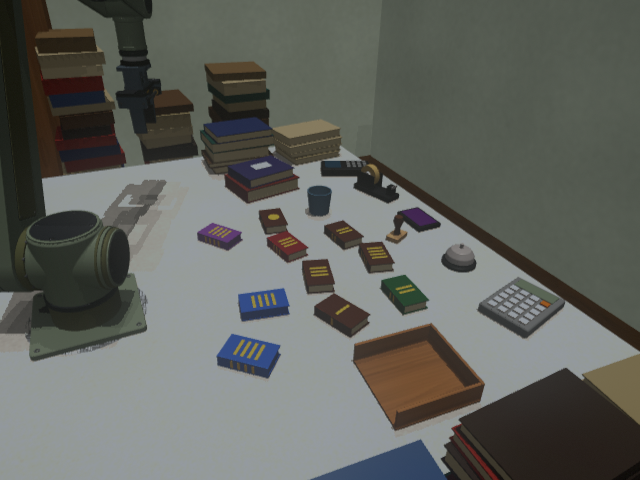

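View pics/wrist0.png

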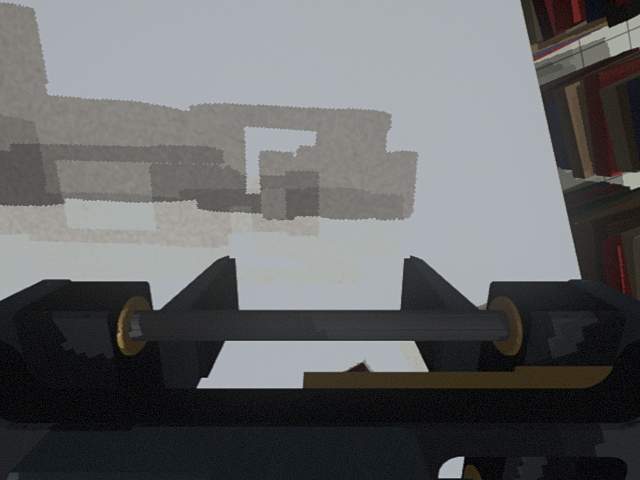

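Brown candidates in the scene picture: one bar (247,192), two bars (310,302), three bars (293,223), four bars (252,280). The disc book (408,284), red (353,248), green (203,239), blue (288,137) and (313,173), and purple (431,229) don't belong to the set. I'll confirm with enlarged crops.

```bash
cat > h.py <<'E'
from cell import env, eyes
import cv2, numpy as np
from scipy.spatial.transform import Rotation as R
from scipy.optimize import least_squares
def cam(n):
    p=eyes.camera_params(n); f=240/np.tan(np.radians(p['vfov'])/2)
    return dict(f=f,cx=p['cx'],cy=p['cy'],o=p['origin'],R=R.from_quat(p['attitude']).as_matrix())
def proj(c,P):
    q=(np.atleast_2d(P)-c['o'])@c['R']
    return np.c_[c['cx']+c['f']*q[:,0]/-q[:,2], c['cy']-c['f']*q[:,1]/-q[:,2]]
def unproj(c,uv,z):
    uv=np.atleast_2d(uv)
    d=np.c_[(uv[:,0]-c['cx'])/c['f'],-(uv[:,1]-c['cy'])/c['f'],-np.ones(len(uv))]@c['R'].T
    return c['o']+d*((z-c['o'][2])/d[:,2])[:,None]
def crop(img,x0,y0,w,h,k,fn):
    cv2.imwrite(fn,cv2.resize(img[y0:y0+h,x0:x0+w],None,fx=k,fy=k,interpolation=cv2.INTER_CUBIC))
E
python3 - <<'E'
from h import *
im=cv2.imread('pics/scene0.png')
crop(im,110,120,130,95,6,'pics/c_tray.png')
crop(im,215,165,110,90,7,'pics/c_13.png')
crop(im,220,245,125,90,6,'pics/c_42.png')
im=cv2.imread('pics/side0.png')
crop(im,295,210,120,90,6,'pics/s_b.png')
crop(im,345,315,145,115,5,'pics/s_t.png')
E
```

```text
(no output)
```

View pics/c_tray.png

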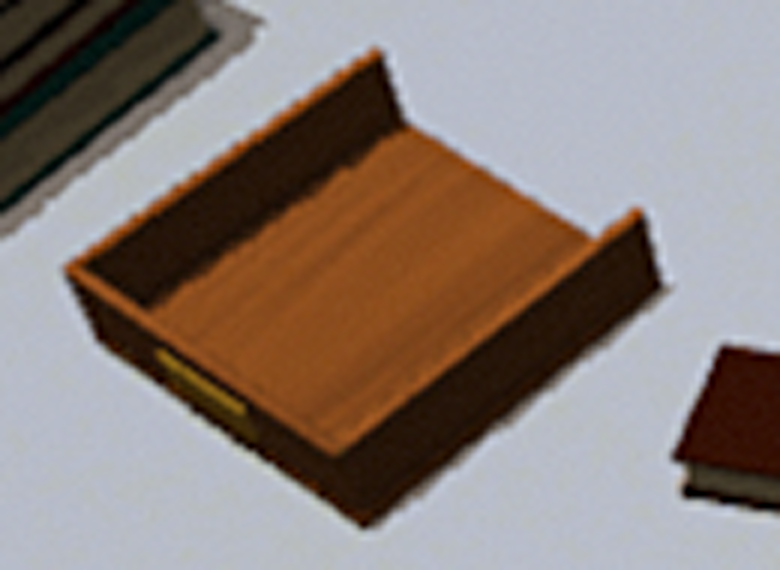

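View pics/c_13.png

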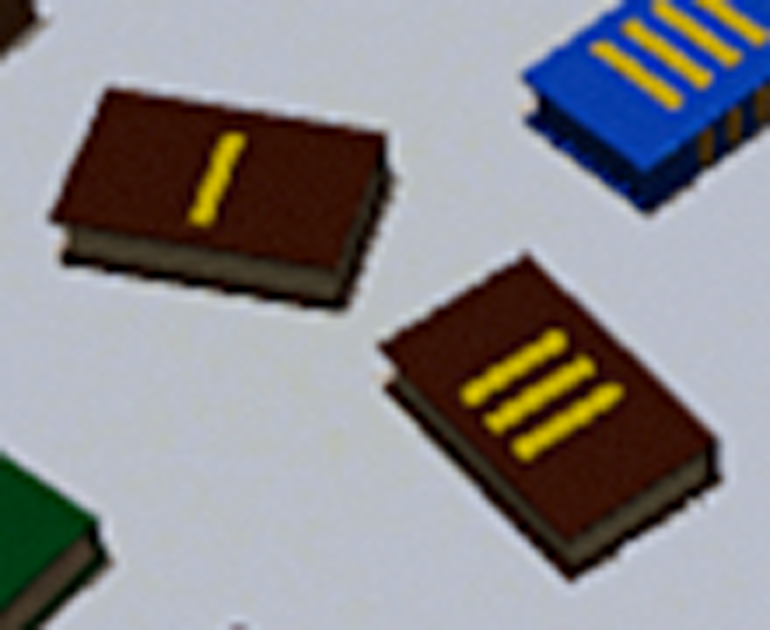

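View pics/c_42.png

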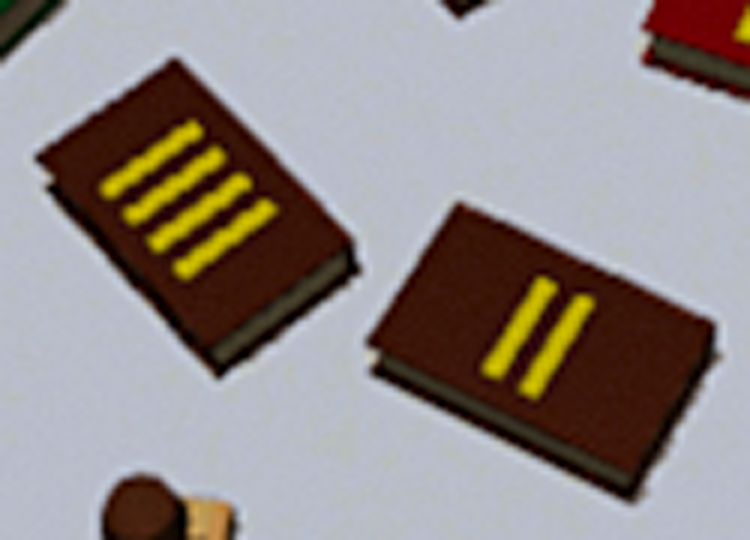

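View pics/s_b.png

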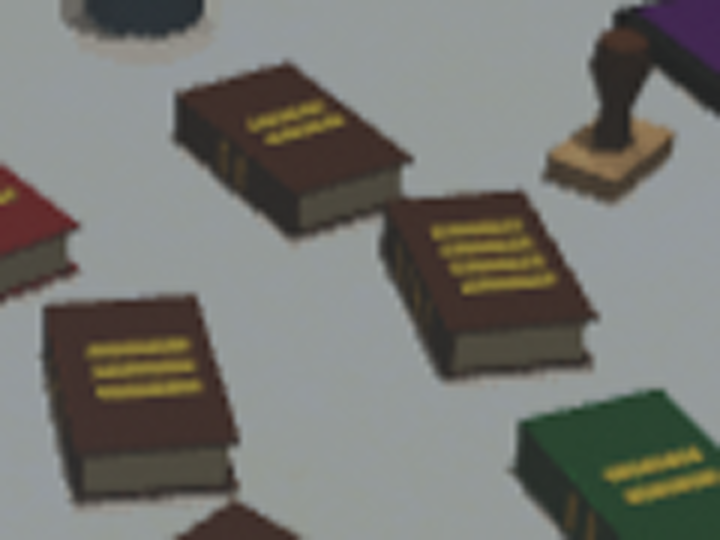

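View pics/s_t.png

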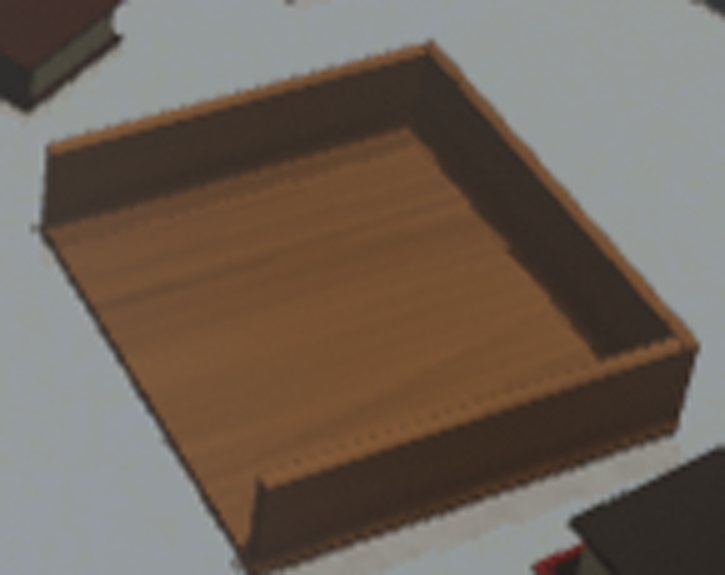

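```bash
cat > fit.py <<'E'
from h import *
S=cam('scene'); D=cam('side')
def pix(a,k,x0,y0): a=np.array(a,float); return (a+.5)/k-.5+[x0,y0]
# order: spine-A, spine-B, fore-B, fore-A ; model corners x=-31,y=+50.. chosen by fit
o={
'vol1':(pix([(108,88),(386,133),(338,270),(50,218)],7,215,165),None),
'vol3':(pix([(527,254),(718,443),(572,540),(380,347)],7,215,165),pix([(80,455),(42,308),(195,295),(237,440)],6,295,210)),
'vol4':(pix([(175,58),(355,243),(216,353),(37,158)],6,220,245),pix([(447,330),(385,203),(522,190),(597,318)],6,295,210)),
'vol2':(pix([(460,203),(716,325),(635,485),(368,343)],6,220,245),pix([(298,193),(175,93),(290,62),(412,158)],6,295,210)),
}
M=np.array([(-31,-50),(-31,50),(31,50),(31,-50)],float)
for n,(a,b) in o.items():
  for lab,us in (('scene',[(S,a)]),('side',[(D,b)]),('both',[(S,a),(D,b)])):
    if any(u is None for _,u in us): continue
    P=unproj(us[0][0],us[0][1],24)[:,:2]; c0=P.mean(0); e=P[3]+P[2]-P[0]-P[1]
    y=np.cross(e,P[1]-P[0]) ; sg=np.sign(y)
    Mm=M*[1,sg]
    def w(p):
        c,s=np.cos(p[2]),np.sin(p[2]); q=Mm@np.array([[c,s],[-s,c]])+p[:2]; return np.c_[q,np.full(4,24.)]
    r=least_squares(lambda p:np.concatenate([(proj(c,w(p))-u).ravel() for c,u in us]),[*c0,np.arctan2(e[1],e[0])],x_scale=[1,1,.01])
    print(n,lab,r.x.round(3),'rms',np.sqrt((r.fun**2).mean()).round(2))
a=pix([(378,48),(640,210),(66,268)],6,110,120); print('tray scene z45 frontL tip, frontR tip, backL outer',unproj(S,a,45).round(1))
print(unproj(S,pix([(408,124),(590,240)],6,110,120),6).round(1),'floor front ends')
print(unproj(S,pix([(368,528),(103,345)],6,110,120),0).round(1),'back outer bottom R,L')
a=pix([(50,147),(262,482),(432,42),(697,347)],5,345,315); print('side z45',unproj(D,a,45).round(1))
print(unproj(D,pix([(42,230),(250,570)],5,345,315),0).round(1))
E
python3 fit.py
```

```text
vol1 scene [ 4.73953e+02 -2.27496e+02  3.73000e-01] rms 0.23
vol3 scene [ 4.87912e+02 -8.23700e+01 -2.89000e-01] rms 0.39
vol3 side [ 4.87986e+02 -8.55870e+01 -2.82000e-01] rms 0.39
vol3 both [ 4.88189e+02 -8.33790e+01 -2.85000e-01] rms 0.55
vol4 scene [ 6.54961e+02 -6.64840e+01 -2.44000e-01] rms 0.37
vol4 side [ 6.54726e+02 -6.92770e+01 -2.60000e-01] rms 0.21
vol4 both [ 6.55121e+02 -6.72060e+01 -2.50000e-01] rms 0.46
vol2 scene [6.32169e+02 6.23380e+01 8.70000e-02] rms 0.51
vol2 side [6.32522e+02 5.95210e+01 9.30000e-02] rms 0.21
vol2 both [6.32564e+02 6.17950e+01 8.90000e-02] rms 0.51
tray scene z45 frontL tip, frontR tip, backL outer [[ 426.4 -501.6   45. ]
 [ 438.5 -345.1   45. ]
 [ 590.  -513.4   45. ]]
[[ 427.9 -496.1    6. ]
 [ 437.3 -383.     6. ]] floor front ends
[[ 600.6 -355.     0. ]
 [ 590.1 -514.1   -0. ]] back outer bottom R,L
side z45 [[ 438.3 -347.3   45. ]
 [ 426.5 -503.4   45. ]
 [ 601.9 -357.5   45. ]
 [ 589.3 -518.    45. ]]
[[ 439.8 -344.     0. ]
 [ 428.9 -501.5    0. ]]fit.py:16: DeprecationWarning: Arrays of 2-dimensional vectors are deprecated. Use arrays of 3-dimensional vectors instead. (deprecated in NumPy 2.0)
  y=np.cross(e,P[1]-P[0]) ; sg=np.sign(y)
```

```bash
cat > go.py <<'E'
import sys
from h import *
# usage: go.py x y z yaw(book x axis dir) : rotvec in tool frame, then shift in tool axes after that turn
x,y,z,yaw=map(float,sys.argv[1:5])
s=env.state(); Rc=R.from_quat(s['eef_rot']); p=s['tool_pos']
T=np.array([[np.sin(yaw),np.cos(yaw),0],[-np.cos(yaw),np.sin(yaw),0],[0,0,-1]]).T
T=np.array([[-np.sin(yaw),np.cos(yaw),0],[np.cos(yaw),np.sin(yaw),0],[0,0,-1]]).T
best=min([R.from_matrix(T@np.diag([a,a,1])) for a in (1,-1)],key=lambda t:(Rc.inv()*t).magnitude())
d=np.array([x,y,z])-p
print('t',round(s['time_s'],2),'pos',p.round(1),'grip',round(s['grip_width'],1),'F',s['contact_force'].round(1))
print('turn',(Rc.inv()*best).as_rotvec().round(4),'shift m after turn',(best.inv().apply(d)/1000).round(4),'now-axes',(Rc.inv().apply(d)/1000).round(4),'q',s['q'].round(2))
E
python3 go.py 655 -68 150 -0.25
python3 - <<'E'
from h import *
S=cam('scene')
for n,u,z in [('blueA',(288,135),24),('blueB',(313,172),24),('red',(353,247),24),('green',(203,237),24),('medal',(408,283),24),('cup',(383,345),35),('stamp',(246,343),14)]:
    print(n,unproj(S,u,z).round(0))
E
```

```text
t 0.15 pos [219.9 530.9 213.3] grip 91.1 F [-0.7  0.1 -0.7]
turn [-1.200e-03  9.000e-04  1.428e+00] shift m after turn [-0.4726  0.5697  0.0633] now-axes [-0.6312 -0.3866  0.0638] q [ 1.16  0.32  1.57  0.    1.26 -0.02]
blueA [[ 267. -255.   24.]]
blueB [[ 339. -128.   24.]]
red [[474.  67.  24.]]
green [[ 633. -220.   24.]]
medal [[488. 206.  24.]]
cup [[638. 229.  35.]]
stamp [[770.   8.  14.]]
```

```bash
python3 -m inch '[{"rz":0.119},{"rz":0.119},{"rz":0.119},{"rz":0.119},{"rz":0.119},{"rz":0.119},{"rz":0.119},{"rz":0.119},{"rz":0.119},{"rz":0.119},{"rz":0.119},{"rz":0.119}]' 20
python3 -m inch '[{"tx":-0.0236,"ty":0.0285},{"tx":-0.0236,"ty":0.0285},{"tx":-0.0236,"ty":0.0285},{"tx":-0.0236,"ty":0.0285},{"tx":-0.0236,"ty":0.0285},{"tx":-0.0236,"ty":0.0285},{"tx":-0.0236,"ty":0.0285},{"tx":-0.0236,"ty":0.0285},{"tx":-0.0236,"ty":0.0285},{"tx":-0.0236,"ty":0.0285},{"tx":-0.0236,"ty":0.0285},{"tx":-0.0236,"ty":0.0285},{"tx":-0.0236,"ty":0.0285},{"tx":-0.0236,"ty":0.0285},{"tx":-0.0236,"ty":0.0285},{"tx":-0.0236,"ty":0.0285},{"tx":-0.0236,"ty":0.0285},{"tx":-0.0236,"ty":0.0285},{"tx":-0.0236,"ty":0.0285},{"tx":-0.0236,"ty":0.0285}]'
python3 go.py 655 -68 100 -0.25
python3 - <<'E'
from h import *
cv2.imwrite('pics/w1.png',eyes.get_image('wrist'))
E
```

```text
t 0.15 pos [219.9 530.9 213.3] grip 91.1 F [-0.7  0.1 -0.7]
turn [-1.200e-03  9.000e-04  1.428e+00] shift m after turn [-0.4726  0.5697  0.1133] now-axes [-0.6312 -0.3866  0.1138] q [ 1.16  0.32  1.57  0.    1.26 -0.02]invalid input at $[0]: expected keys tx, ty, tz, rx, ry, rz, grip
invalid input at $[0]: expected keys tx, ty, tz, rx, ry, rz, grip
```

View pics/w1.png

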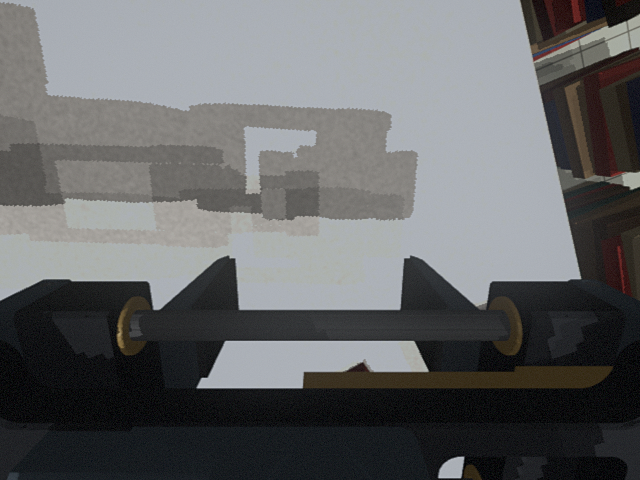

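All seven keys are required in every row, so nothing moved. I'll resend the full rows.

```bash
python3 -m inch '[{"tx":0,"ty":0,"tz":0,"rx":0,"ry":0,"rz":0.119,"grip":1},{"tx":0,"ty":0,"tz":0,"rx":0,"ry":0,"rz":0.119,"grip":1},{"tx":0,"ty":0,"tz":0,"rx":0,"ry":0,"rz":0.119,"grip":1},{"tx":0,"ty":0,"tz":0,"rx":0,"ry":0,"rz":0.119,"grip":1},{"tx":0,"ty":0,"tz":0,"rx":0,"ry":0,"rz":0.119,"grip":1},{"tx":0,"ty":0,"tz":0,"rx":0,"ry":0,"rz":0.119,"grip":1},{"tx":0,"ty":0,"tz":0,"rx":0,"ry":0,"rz":0.119,"grip":1},{"tx":0,"ty":0,"tz":0,"rx":0,"ry":0,"rz":0.119,"grip":1},{"tx":0,"ty":0,"tz":0,"rx":0,"ry":0,"rz":0.119,"grip":1},{"tx":0,"ty":0,"tz":0,"rx":0,"ry":0,"rz":0.119,"grip":1},{"tx":0,"ty":0,"tz":0,"rx":0,"ry":0,"rz":0.119,"grip":1},{"tx":0,"ty":0,"tz":0,"rx":0,"ry":0,"rz":0.119,"grip":1}]' 20
python3 go.py 655 -68 150 -0.25
```

```text
time_s: 1.2
tool_pos: [220.0, 531.1, 213.7]
eef_rot: [0.792, 0.611, -0.0, 0.0]
contact_force: [0.4, -0.3, -0.5]
grip_width: 91.2
t 1.2 pos [220.  531.1 213.7] grip 91.2 F [ 0.4 -0.3 -0.5]
turn [-0.0001  0.0005 -0.0059] shift m after turn [-0.4728  0.5697  0.0637] now-axes [-0.4694  0.5724  0.0639] q [ 1.16  0.32  1.56 -0.    1.26  1.41]
```

```bash
python3 -m inch '[{"tx":-0.0236,"ty":0.0285,"tz":0.002,"rx":0,"ry":0,"rz":0,"grip":1},{"tx":-0.0236,"ty":0.0285,"tz":0.002,"rx":0,"ry":0,"rz":0,"grip":1},{"tx":-0.0236,"ty":0.0285,"tz":0.002,"rx":0,"ry":0,"rz":0,"grip":1},{"tx":-0.0236,"ty":0.0285,"tz":0.002,"rx":0,"ry":0,"rz":0,"grip":1},{"tx":-0.0236,"ty":0.0285,"tz":0.002,"rx":0,"ry":0,"rz":0,"grip":1},{"tx":-0.0236,"ty":0.0285,"tz":0.002,"rx":0,"ry":0,"rz":0,"grip":1},{"tx":-0.0236,"ty":0.0285,"tz":0.002,"rx":0,"ry":0,"rz":0,"grip":1},{"tx":-0.0236,"ty":0.0285,"tz":0.002,"rx":0,"ry":0,"rz":0,"grip":1},{"tx":-0.0236,"ty":0.0285,"tz":0.002,"rx":0,"ry":0,"rz":0,"grip":1},{"tx":-0.0236,"ty":0.0285,"tz":0.002,"rx":0,"ry":0,"rz":0,"grip":1},{"tx":-0.0236,"ty":0.0285,"tz":0.002,"rx":0,"ry":0,"rz":0,"grip":1},{"tx":-0.0236,"ty":0.0285,"tz":0.002,"rx":0,"ry":0,"rz":0,"grip":1},{"tx":-0.0236,"ty":0.0285,"tz":0.002,"rx":0,"ry":0,"rz":0,"grip":1},{"tx":-0.0236,"ty":0.0285,"tz":0.002,"rx":0,"ry":0,"rz":0,"grip":1},{"tx":-0.0236,"ty":0.0285,"tz":0.002,"rx":0,"ry":0,"rz":0,"grip":1},{"tx":-0.0236,"ty":0.0285,"tz":0.002,"rx":0,"ry":0,"rz":0,"grip":1},{"tx":-0.0236,"ty":0.0285,"tz":0.002,"rx":0,"ry":0,"rz":0,"grip":1},{"tx":-0.0236,"ty":0.0285,"tz":0.002,"rx":0,"ry":0,"rz":0,"grip":1},{"tx":-0.0236,"ty":0.0285,"tz":0.002,"rx":0,"ry":0,"rz":0,"grip":1},{"tx":-0.0236,"ty":0.0285,"tz":0.002,"rx":0,"ry":0,"rz":0,"grip":1}]'
python3 go.py 655 -68 60 -0.25
python3 - <<'E'
from h import *
cv2.imwrite('pics/w2.png',eyes.get_image('wrist'))
E
```

```text
time_s: 2.87
tool_pos: [656.3, -68.8, 173.5]
eef_rot: [0.79, 0.613, -0.0, -0.0]
contact_force: [0.4, 0.7, 0.9]
grip_width: 91.3
t 2.87 pos [656.3 -68.8 173.5] grip 91.3 F [0.4 0.7 0.9]
turn [-0.0005 -0.0001 -0.0003] shift m after turn [ 0.0005 -0.0014  0.1135] now-axes [ 0.0005 -0.0014  0.1135] q [-0.12  0.48  1.42  0.    1.25  0.13]
```

View pics/w2.png

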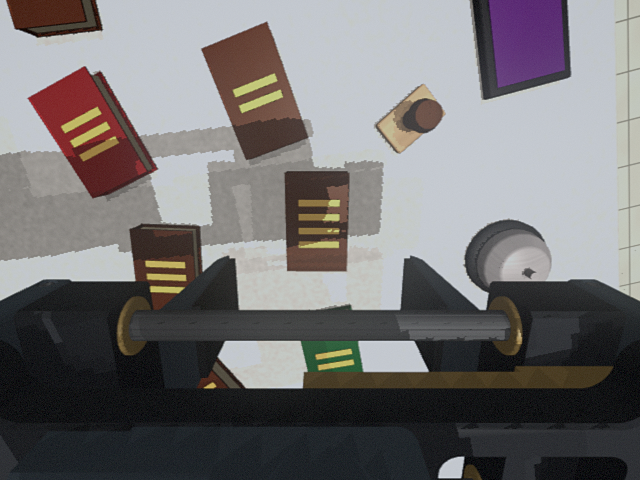

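Volume four (four bars) is at (317,221) in the wrist view, upright and centred between the fingers. The two-bar book is at (254,91) and the three-bar book at (166,265).

```bash
python3 - <<'E'
from h import *
c=cam('wrist')
P=unproj(c,[(285,171),(349,171),(347,271),(286,271)],24)
print(P.round(1),P.mean(0))
e=P[1]+P[2]-P[0]-P[3]; print(np.arctan2(e[1],e[0]), np.linalg.norm(e)/2)
P=unproj(c,[(202,47),(267,23),(308,139),(247,159)],24);e=P[1]+P[2]-P[0]-P[3]
print('vol2',P.mean(0),np.arctan2(e[1],e[0]), np.linalg.norm(e)/2)
E
```

```text
[[ 642.7  -18.1   24. ]
 [ 701.2  -33.3   24. ]
 [ 676.2 -131.1   24. ]
 [ 615.7 -115.3   24. ]] [658.93156724 -74.4465566   24.        ]
-0.2551094161383997 61.46145527173528
vol2 [636.99106619  52.42799721  24.        ] 0.05398346847642617 59.54419741124974
```

```bash
python3 -m inch '[{"tx":0,"ty":0,"tz":0.03,"rx":0,"ry":0,"rz":0,"grip":1},{"tx":0.001,"ty":0,"tz":0.03,"rx":0,"ry":0,"rz":0,"grip":1},{"tx":0.001,"ty":0,"tz":0.03,"rx":0,"ry":0,"rz":0,"grip":1},{"tx":0,"ty":0,"tz":0.03,"rx":0,"ry":0,"rz":0,"grip":1},{"tx":0,"ty":0,"tz":0.015,"rx":0,"ry":0,"rz":0,"grip":1},{"tx":0,"ty":0,"tz":0,"rx":0,"ry":0,"rz":0,"grip":1}]'
python3 go.py 656 -70 4 -0.25
python3 - <<'E'
from h import *
cv2.imwrite('pics/w3.png',eyes.get_image('wrist'))
E
```

```text
time_s: 3.42
tool_pos: [652.8, -64.6, 34.3]
eef_rot: [0.79, 0.613, -0.003, -0.003]
contact_force: [-0.7, -0.4, 0.7]
grip_width: 91.3
t 3.42 pos [652.8 -64.6  34.3] grip 91.3 F [-0.7 -0.4  0.7]
turn [-0.0091  0.0012  0.    ] shift m after turn [-0.0044  0.0045  0.0303] now-axes [-0.0044  0.0048  0.0303] q [-0.12  0.6   1.59  0.    0.97  0.13]
```

View pics/w3.png

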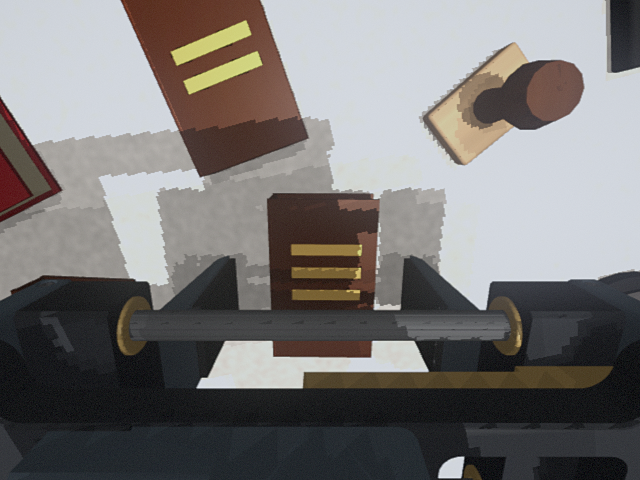

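```bash
python3 -m inch '[{"tx":-0.0045,"ty":0.002,"tz":0.01,"rx":-0.009,"ry":0,"rz":0,"grip":1},{"tx":0,"ty":0,"tz":0.01,"rx":0,"ry":0,"rz":0,"grip":1},{"tx":0,"ty":0,"tz":0.005,"rx":0,"ry":0,"rz":0,"grip":1},{"tx":0,"ty":0,"tz":0,"rx":0,"ry":0,"rz":0,"grip":1},{"tx":0,"ty":0,"tz":0,"rx":0,"ry":0,"rz":0,"grip":1}]'
python3 go.py 656 -70 4 -0.25
```

```text
time_s: 3.88
tool_pos: [657.3, -69.9, 14.3]
eef_rot: [0.79, 0.613, 0.003, 0.004]
contact_force: [-0.3, -0.2, -0.5]
grip_width: 91.4
t 3.88 pos [657.3 -69.9  14.3] grip 91.4 F [-0.3 -0.2 -0.5]
turn [ 0.0093 -0.0002  0.    ] shift m after turn [-0.0004 -0.0012  0.0103] now-axes [-0.0004 -0.0013  0.0103] q [-0.12  0.62  1.61 -0.    0.91  0.13]
```

```bash
python3 -m inch '[{"tx":0,"ty":0,"tz":0.005,"rx":0.009,"ry":0,"rz":0,"grip":1},{"tx":0,"ty":0,"tz":0,"rx":0,"ry":0,"rz":0,"grip":1},{"tx":0,"ty":0,"tz":0,"rx":0,"ry":0,"rz":0,"grip":1},{"tx":0,"ty":0,"tz":0,"rx":0,"ry":0,"rz":0,"grip":1}]'
python3 go.py 656 -70 4 -0.25
```

```text
time_s: 4.22
tool_pos: [657.3, -70.0, 9.1]
eef_rot: [0.79, 0.613, 0.0, 0.0]
contact_force: [-0.2, -0.0, -0.6]
grip_width: 91.3
t 4.22 pos [657.3 -70.    9.1] grip 91.3 F [-0.2 -0.  -0.6]
turn [ 0.0003 -0.0001  0.    ] shift m after turn [-0.0003 -0.0012  0.0051] now-axes [-0.0003 -0.0012  0.0051] q [-0.12  0.63  1.6   0.    0.91  0.13]
```

```bash
python3 -m inch '[{"tx":0,"ty":-0.001,"tz":0.005,"rx":0,"ry":0,"rz":0,"grip":1},{"tx":0,"ty":0,"tz":0,"rx":0,"ry":0,"rz":0,"grip":0.5},{"tx":0,"ty":0,"tz":0,"rx":0,"ry":0,"rz":0,"grip":0.1},{"tx":0,"ty":0,"tz":0,"rx":0,"ry":0,"rz":0,"grip":0.1},{"tx":0,"ty":0,"tz":0,"rx":0,"ry":0,"rz":0,"grip":0.1},{"tx":0,"ty":0,"tz":0,"rx":0,"ry":0,"rz":0,"grip":0.1},{"tx":0,"ty":0,"tz":0,"rx":0,"ry":0,"rz":0,"grip":0.1},{"tx":0,"ty":0,"tz":0,"rx":0,"ry":0,"rz":0,"grip":0.1}]' 25
python3 go.py 656 -70 4 -0.25
```

```text
time_s: 4.88
tool_pos: [656.0, -69.8, 4.0]
eef_rot: [0.79, 0.613, -0.0, -0.0]
contact_force: [-0.4, 0.1, 0.4]
grip_width: 62.0
t 4.88 pos [656.  -69.8   4. ] grip 62.0 F [-0.4  0.1  0.4]
turn [-0.0004 -0.0001 -0.    ] shift m after turn [-0.0002  0.0001 -0.    ] now-axes [-0.0002  0.0001 -0.    ] q [-0.12  0.63  1.61  0.    0.9   0.13]
```

Gripped at 62.0 mm. I'll lift and check the hold with the wrist camera.

```bash
python3 -m inch '[{"tx":0,"ty":0,"tz":-0.01,"rx":0,"ry":0,"rz":0,"grip":0.1},{"tx":0,"ty":0,"tz":-0.02,"rx":0,"ry":0,"rz":0,"grip":0.1},{"tx":0,"ty":0,"tz":-0.02,"rx":0,"ry":0,"rz":0,"grip":0.1},{"tx":0,"ty":0,"tz":-0.02,"rx":0,"ry":0,"rz":0,"grip":0.1},{"tx":0,"ty":0,"tz":-0.02,"rx":0,"ry":0,"rz":0,"grip":0.1},{"tx":0,"ty":0,"tz":-0.02,"rx":0,"ry":0,"rz":0,"grip":0.1},{"tx":0,"ty":0,"tz":-0.01,"rx":0,"ry":0,"rz":0,"grip":0.1},{"tx":0,"ty":0,"tz":0,"rx":0,"ry":0,"rz":0,"grip":0.1},{"tx":0,"ty":0,"tz":0,"rx":0,"ry":0,"rz":0,"grip":0.1}]'
python3 go.py 510.5 -430.5 124 -0.074
python3 - <<'E'
from h import *
cv2.imwrite('pics/w4.png',eyes.get_image('wrist'))
E
```

```text
time_s: 5.63
tool_pos: [656.1, -69.9, 124.2]
eef_rot: [0.79, 0.613, 0.0, 0.0]
contact_force: [-0.0, -0.1, -1.0]
grip_width: 61.8
t 5.63 pos [656.1 -69.9 124.2] grip 61.8 F [-0.  -0.1 -1. ]
turn [ 7.00e-04 -1.00e-04 -1.76e-01] shift m after turn [-3.704e-01 -1.186e-01  2.000e-04] now-axes [-3.855e-01 -5.190e-02  1.000e-04] q [-0.12  0.51  1.49  0.    1.14  0.13]
```

View pics/w4.png

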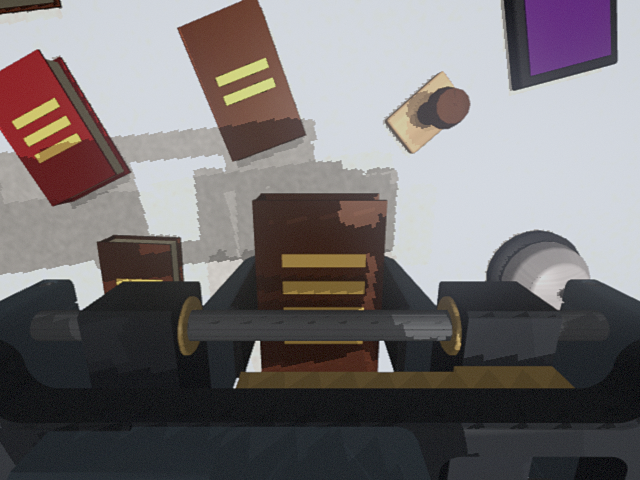

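```bash
python3 - <<'E'
from h import *
c=cam('wrist');s=env.state();z=s['tool_pos'][2]+20
P=unproj(c,[(253,199),(387,199),(282,288),(364,288)],z)
print(((P-s['tool_pos'])@R.from_quat(s['eef_rot']).as_matrix()).round(1))
E
python3 -m inch '[{"tx":0,"ty":0,"tz":0,"rx":0,"ry":0,"rz":-0.088,"grip":0.1},{"tx":0,"ty":0,"tz":0,"rx":0,"ry":0,"rz":-0.088,"grip":0.1},{"tx":-0.03,"ty":-0.01,"tz":0,"rx":0,"ry":0,"rz":0,"grip":0.1},{"tx":-0.034,"ty":-0.011,"tz":0,"rx":0,"ry":0,"rz":0,"grip":0.1},{"tx":-0.034,"ty":-0.011,"tz":0,"rx":0,"ry":0,"rz":0,"grip":0.1},{"tx":-0.034,"ty":-0.011,"tz":0,"rx":0,"ry":0,"rz":0,"grip":0.1},{"tx":-0.034,"ty":-0.011,"tz":0,"rx":0,"ry":0,"rz":0,"grip":0.1},{"tx":-0.034,"ty":-0.011,"tz":0,"rx":0,"ry":0,"rz":0,"grip":0.1},{"tx":-0.034,"ty":-0.011,"tz":0,"rx":0,"ry":0,"rz":0,"grip":0.1},{"tx":-0.034,"ty":-0.011,"tz":0,"rx":0,"ry":0,"rz":0,"grip":0.1},{"tx":-0.034,"ty":-0.011,"tz":0,"rx":0,"ry":0,"rz":0,"grip":0.1},{"tx":-0.034,"ty":-0.01,"tz":0,"rx":0,"ry":0,"rz":0,"grip":0.1},{"tx":-0.034,"ty":-0.01,"tz":0,"rx":0,"ry":0,"rz":0,"grip":0.1},{"tx":0,"ty":0,"tz":0,"rx":0,"ry":0,"rz":0,"grip":0.1},{"tx":0,"ty":0,"tz":0,"rx":0,"ry":0,"rz":0,"grip":0.1},{"tx":0,"ty":0,"tz":0,"rx":0,"ry":0,"rz":0,"grip":0.1}]'
python3 go.py 510.5 -430.5 10 -0.074
python3 - <<'E'
from h import *
cv2.imwrite('pics/w5.png',eyes.get_image('wrist'))
im=eyes.get_image('scene');crop(im,100,90,200,150,4,'pics/sc5.png')
E
```

```text
[[ 51.4 -29.9 -20. ]
 [ 51.4  31.  -20.1]
 [  7.5 -18.  -20. ]
 [  7.5  22.2 -20. ]]
time_s: 7.02
tool_pos: [510.5, -429.2, 122.2]
eef_rot: [0.733, 0.68, 0.0, -0.002]
contact_force: [-0.2, -0.2, -0.8]
grip_width: 62.2
t 7.02 pos [ 510.5 -429.2  122.2] grip 62.2 F [-0.2 -0.2 -0.8]
turn [-0.0022 -0.0026 -0.0006] shift m after turn [-1.300e-03  1.000e-04  1.122e-01] now-axes [-0.0016  0.0004  0.1122] q [-0.72  0.53  1.47  0.    1.15 -0.64]
```

View pics/w5.png

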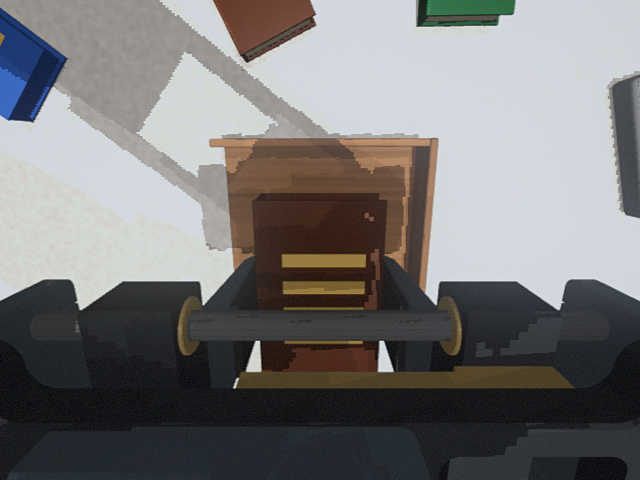

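View pics/sc5.png

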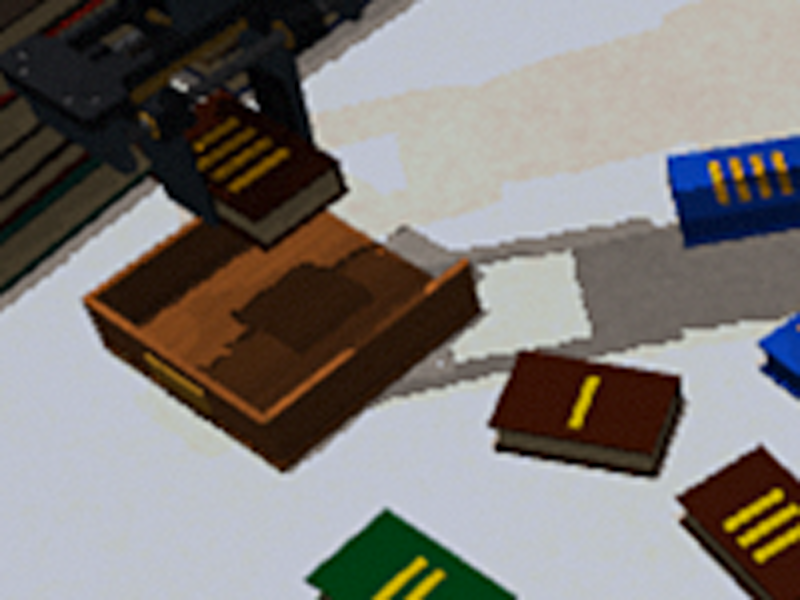

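```bash
python3 -m inch '[{"tx":-0.0015,"ty":0,"tz":0.01,"rx":-0.001,"ry":-0.002,"rz":0,"grip":0.1},{"tx":0,"ty":0,"tz":0.02,"rx":0,"ry":0,"rz":0,"grip":0.1},{"tx":0,"ty":0,"tz":0.02,"rx":0,"ry":0,"rz":0,"grip":0.1},{"tx":0,"ty":0,"tz":0.02,"rx":0,"ry":0,"rz":0,"grip":0.1},{"tx":0,"ty":0,"tz":0.02,"rx":0,"ry":0,"rz":0,"grip":0.1},{"tx":0,"ty":0,"tz":0.01,"rx":0,"ry":0,"rz":0,"grip":0.1},{"tx":0,"ty":0,"tz":0.004,"rx":0,"ry":0,"rz":0,"grip":0.1},{"tx":0,"ty":0,"tz":0,"rx":0,"ry":0,"rz":0,"grip":0.1},{"tx":0,"ty":0,"tz":0,"rx":0,"ry":0,"rz":0,"grip":0.1},{"tx":0,"ty":0,"tz":0,"rx":0,"ry":0,"rz":0,"grip":0.1}]'
python3 go.py 510.5 -430.5 10 -0.074
```

```text
time_s: 7.95
tool_pos: [512.0, -432.3, 21.3]
eef_rot: [0.733, 0.681, -0.0, 0.002]
contact_force: [0.9, 0.1, -1.3]
grip_width: 61.9
t 7.95 pos [ 512.  -432.3   21.3] grip 61.9 F [ 0.9  0.1 -1.3]
turn [0.0032 0.0035 0.0003] shift m after turn [ 0.0017 -0.0016  0.0113] now-axes [ 0.0017 -0.0016  0.0113] q [-0.72  0.62  1.57 -0.    0.94 -0.64]
```

```bash
python3 -m inch '[{"tx":0,"ty":-0.001,"tz":0.004,"rx":0.001,"ry":0.002,"rz":0,"grip":0.1},{"tx":0,"ty":0,"tz":0.004,"rx":0,"ry":0,"rz":0,"grip":0.1},{"tx":0,"ty":0,"tz":0.001,"rx":0,"ry":0,"rz":0,"grip":0.1},{"tx":0,"ty":0,"tz":0,"rx":0,"ry":0,"rz":0,"grip":0.1},{"tx":0,"ty":0,"tz":0,"rx":0,"ry":0,"rz":0,"grip":0.1},{"tx":0,"ty":0,"tz":0,"rx":0,"ry":0,"rz":0,"grip":0.1}]'
python3 go.py 510.5 -430.5 10 -0.074
```

```text
time_s: 8.45
tool_pos: [510.1, -431.8, 11.0]
eef_rot: [0.733, 0.68, 0.0, 0.0]
contact_force: [0.2, -0.8, -1.7]
grip_width: 61.8
t 8.45 pos [ 510.1 -431.8   11. ] grip 61.8 F [ 0.2 -0.8 -1.7]
turn [ 0.0002  0.     -0.0001] shift m after turn [0.0013 0.0003 0.001 ] now-axes [0.0013 0.0003 0.001 ] q [-0.72  0.63  1.58  0.    0.93 -0.65]
```

```bash
python3 -m inch '[{"tx":0.001,"ty":0,"tz":0.001,"rx":0,"ry":0,"rz":0,"grip":0.1},{"tx":0,"ty":0,"tz":0.0005,"rx":0,"ry":0,"rz":0,"grip":0.1},{"tx":0,"ty":0,"tz":0,"rx":0,"ry":0,"rz":0,"grip":0.1},{"tx":0,"ty":0,"tz":0,"rx":0,"ry":0,"rz":0,"grip":0.1}]'
python3 go.py 510.5 -430.5 10 -0.074
```

```text
time_s: 8.78
tool_pos: [510.4, -430.8, 10.0]
eef_rot: [0.733, 0.68, 0.0, 0.0]
contact_force: [0.2, -0.0, 3.5]
grip_width: 62.0
t 8.78 pos [ 510.4 -430.8   10. ] grip 62.0 F [ 0.2 -0.   3.5]
turn [ 0.0006  0.0003 -0.    ] shift m after turn [ 0.0003  0.0001 -0.    ] now-axes [ 0.0003  0.0001 -0.    ] q [-0.72  0.63  1.59  0.    0.92 -0.64]
```

Resting on the tray floor (3.5 N up). Release and lift.

```bash
python3 -m inch '[{"tx":0,"ty":0,"tz":0,"rx":0,"ry":0,"rz":0,"grip":0.45},{"tx":0,"ty":0,"tz":0,"rx":0,"ry":0,"rz":0,"grip":0.6},{"tx":0,"ty":0,"tz":0,"rx":0,"ry":0,"rz":0,"grip":0.75},{"tx":0,"ty":0,"tz":0,"rx":0,"ry":0,"rz":0,"grip":0.8},{"tx":0,"ty":0,"tz":0,"rx":0,"ry":0,"rz":0,"grip":0.8},{"tx":0,"ty":0,"tz":-0.01,"rx":0,"ry":0,"rz":0,"grip":0.8},{"tx":0,"ty":0,"tz":-0.02,"rx":0,"ry":0,"rz":0,"grip":0.8},{"tx":0,"ty":0,"tz":-0.03,"rx":0,"ry":0,"rz":0,"grip":0.8},{"tx":0,"ty":0,"tz":-0.03,"rx":0,"ry":0,"rz":0,"grip":0.8},{"tx":0,"ty":0,"tz":-0.03,"rx":0,"ry":0,"rz":0,"grip":1},{"tx":0,"ty":0,"tz":-0.02,"rx":0,"ry":0,"rz":0,"grip":1},{"tx":0,"ty":0,"tz":0,"rx":0,"ry":0,"rz":0,"grip":1},{"tx":0,"ty":0,"tz":0,"rx":0,"ry":0,"rz":0,"grip":1}]'
python3 go.py 488 -84 150 -0.285
python3 - <<'E'
from h import *
im=eyes.get_image('wrist'); cv2.imwrite('pics/w6.png',im)
E
```

```text
time_s: 9.87
tool_pos: [510.6, -431.2, 151.3]
eef_rot: [0.733, 0.68, 0.0, 0.002]
contact_force: [0.1, 0.3, -0.8]
grip_width: 90.9
t 9.87 pos [ 510.6 -431.2  151.3] grip 90.9 F [ 0.1  0.3 -0.8]
turn [0.003  0.0017 0.211 ] shift m after turn [ 0.3268 -0.1193  0.0013] now-axes [ 0.3445 -0.0482  0.0005] q [-0.72  0.5   1.43  0.    1.2  -0.64]
```

View pics/w6.png

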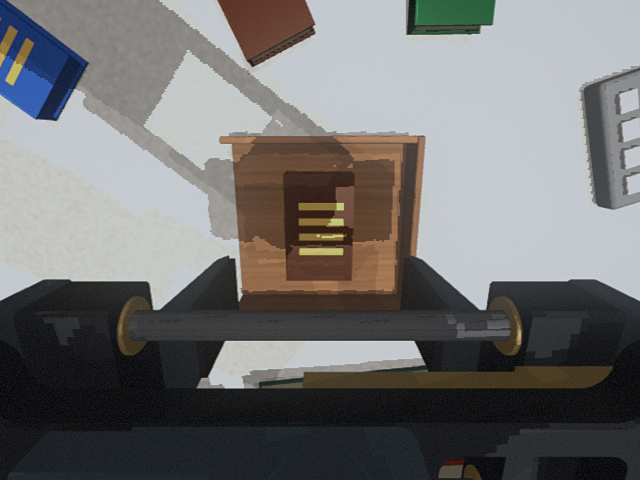

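Volume four lies square in the middle of the tray, at (319,226). Now volume three.

```bash
python3 -m inch '[{"tx":0,"ty":0,"tz":0,"rx":0,"ry":0,"rz":0.105,"grip":1},{"tx":0,"ty":0,"tz":0,"rx":0,"ry":0,"rz":0.106,"grip":1},{"tx":0.0327,"ty":-0.0119,"tz":0,"rx":0,"ry":0,"rz":0,"grip":1},{"tx":0.0327,"ty":-0.0119,"tz":0,"rx":0,"ry":0,"rz":0,"grip":1},{"tx":0.0327,"ty":-0.0119,"tz":0,"rx":0,"ry":0,"rz":0,"grip":1},{"tx":0.0327,"ty":-0.0119,"tz":0,"rx":0,"ry":0,"rz":0,"grip":1},{"tx":0.0327,"ty":-0.0119,"tz":0,"rx":0,"ry":0,"rz":0,"grip":1},{"tx":0.0327,"ty":-0.0119,"tz":0,"rx":0,"ry":0,"rz":0,"grip":1},{"tx":0.0327,"ty":-0.0119,"tz":0,"rx":0,"ry":0,"rz":0,"grip":1},{"tx":0.0327,"ty":-0.0119,"tz":0,"rx":0,"ry":0,"rz":0,"grip":1},{"tx":0.0327,"ty":-0.0119,"tz":0,"rx":0,"ry":0,"rz":0,"grip":1},{"tx":0.0327,"ty":-0.0119,"tz":0,"rx":0,"ry":0,"rz":0,"grip":1},{"tx":0,"ty":0,"tz":0,"rx":0,"ry":0,"rz":0,"grip":1},{"tx":0,"ty":0,"tz":0,"rx":0,"ry":0,"rz":0,"grip":1},{"tx":0,"ty":0,"tz":0,"rx":0,"ry":0,"rz":0,"grip":1}]'
python3 go.py 488 -86 4 -0.285
python3 - <<'E'
from h import *
im=eyes.get_image('wrist'); cv2.imwrite('pics/w7.png',im)
E
```

```text
time_s: 11.17
tool_pos: [487.4, -83.7, 148.5]
eef_rot: [0.8, 0.6, -0.001, -0.001]
contact_force: [0.1, 0.0, -0.2]
grip_width: 91.1
t 11.17 pos [487.4 -83.7 148.5] grip 91.1 F [ 0.1  0.  -0.2]
turn [-0.0018  0.0006  0.0007] shift m after turn [-0.0021  0.0012  0.1445] now-axes [-0.002   0.0015  0.1445] q [-0.19  0.25  1.84 -0.    1.05  0.09]
```

View pics/w7.png

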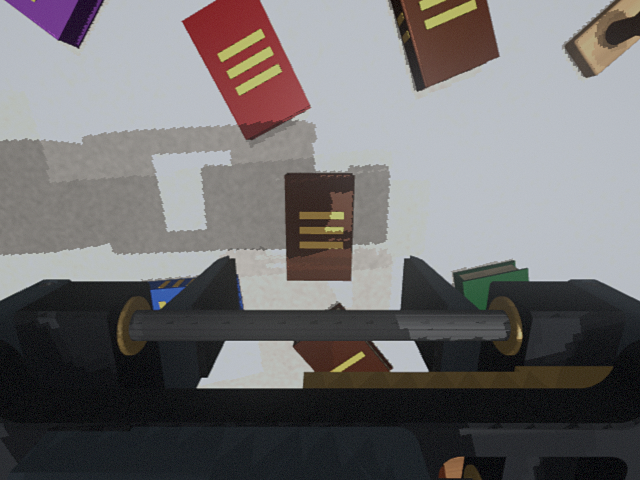

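```bash
python3 -m inch '[{"tx":-0.001,"ty":0,"tz":0.02,"rx":0,"ry":0,"rz":0,"grip":1},{"tx":0,"ty":0,"tz":0.025,"rx":0,"ry":0,"rz":0,"grip":1},{"tx":0,"ty":0,"tz":0.025,"rx":0,"ry":0,"rz":0,"grip":1},{"tx":0,"ty":0,"tz":0.025,"rx":0,"ry":0,"rz":0,"grip":1},{"tx":0,"ty":0,"tz":0.02,"rx":0,"ry":0,"rz":0,"grip":1},{"tx":0,"ty":0,"tz":0.01,"rx":0,"ry":0,"rz":0,"grip":1},{"tx":0,"ty":0,"tz":0.005,"rx":0,"ry":0,"rz":0,"grip":1},{"tx":0,"ty":0,"tz":0,"rx":0,"ry":0,"rz":0,"grip":1},{"tx":0,"ty":0,"tz":0,"rx":0,"ry":0,"rz":0,"grip":1},{"tx":0,"ty":0,"tz":0,"rx":0,"ry":0,"rz":0,"grip":1},{"tx":0,"ty":0,"tz":0,"rx":0,"ry":0,"rz":0,"grip":1}]'
python3 go.py 487.5 -85 4 -0.285
```

```text
time_s: 12.13
tool_pos: [488.5, -84.7, 20.5]
eef_rot: [0.8, 0.599, 0.001, 0.001]
contact_force: [-0.2, 0.4, 0.1]
grip_width: 90.9
t 12.13 pos [488.5 -84.7  20.5] grip 90.9 F [-0.2  0.4  0.1]
turn [ 0.0025 -0.0003 -0.0001] shift m after turn [-0.0006 -0.0009  0.0165] now-axes [-0.0006 -0.0009  0.0165] q [-0.19  0.41  2.    0.    0.73  0.09]
```

```bash
python3 -m inch '[{"tx":0,"ty":0,"tz":0.008,"rx":0,"ry":0,"rz":0,"grip":1},{"tx":0,"ty":0,"tz":0.006,"rx":0,"ry":0,"rz":0,"grip":1},{"tx":0,"ty":0,"tz":0.002,"rx":0,"ry":0,"rz":0,"grip":1},{"tx":0,"ty":0,"tz":0,"rx":0,"ry":0,"rz":0,"grip":1},{"tx":0,"ty":0,"tz":0,"rx":0,"ry":0,"rz":0,"grip":0.5},{"tx":0,"ty":0,"tz":0,"rx":0,"ry":0,"rz":0,"grip":0.1},{"tx":0,"ty":0,"tz":0,"rx":0,"ry":0,"rz":0,"grip":0.1},{"tx":0,"ty":0,"tz":0,"rx":0,"ry":0,"rz":0,"grip":0.1},{"tx":0,"ty":0,"tz":0,"rx":0,"ry":0,"rz":0,"grip":0.1},{"tx":0,"ty":0,"tz":0,"rx":0,"ry":0,"rz":0,"grip":0.1},{"tx":0,"ty":0,"tz":0,"rx":0,"ry":0,"rz":0,"grip":0.1}]' 25
python3 go.py 487.5 -85 4 -0.285
```

```text
time_s: 13.05
tool_pos: [487.6, -84.4, 3.6]
eef_rot: [0.8, 0.6, 0.0, 0.0]
contact_force: [-0.1, -0.8, 0.8]
grip_width: 62.0
t 13.05 pos [487.6 -84.4   3.6] grip 62.0 F [-0.1 -0.8  0.8]
turn [ 0.0001 -0.0001 -0.    ] shift m after turn [-0.0006  0.0001 -0.0004] now-axes [-0.0006  0.0001 -0.0004] q [-0.19  0.43  2.02  0.    0.69  0.09]
```

```bash
python3 -m inch '[{"tx":0,"ty":0,"tz":-0.01,"rx":0,"ry":0,"rz":0,"grip":0.1},{"tx":0,"ty":0,"tz":-0.02,"rx":0,"ry":0,"rz":0,"grip":0.1},{"tx":0,"ty":0,"tz":-0.02,"rx":0,"ry":0,"rz":0,"grip":0.1},{"tx":0,"ty":0,"tz":-0.02,"rx":0,"ry":0,"rz":0,"grip":0.1},{"tx":0,"ty":0,"tz":-0.02,"rx":0,"ry":0,"rz":0,"grip":0.1},{"tx":0,"ty":0,"tz":-0.02,"rx":0,"ry":0,"rz":0,"grip":0.1},{"tx":0,"ty":0,"tz":-0.01,"rx":0,"ry":0,"rz":0,"grip":0.1},{"tx":0,"ty":0,"tz":0,"rx":0,"ry":0,"rz":-0.07,"grip":0.1},{"tx":0,"ty":0,"tz":0,"rx":0,"ry":0,"rz":-0.07,"grip":0.1},{"tx":0,"ty":0,"tz":0,"rx":0,"ry":0,"rz":-0.071,"grip":0.1},{"tx":0,"ty":0,"tz":0,"rx":0,"ry":0,"rz":0,"grip":0.1},{"tx":0,"ty":0,"tz":0,"rx":0,"ry":0,"rz":0,"grip":0.1},{"tx":0,"ty":0,"tz":0,"rx":0,"ry":0,"rz":0,"grip":0.1}]'
python3 go.py 510.4 -430.8 124 -0.074
python3 - <<'E'
from h import *
im=eyes.get_image('wrist'); cv2.imwrite('pics/w8.png',im)
E
```

```text
time_s: 14.13
tool_pos: [487.4, -84.4, 123.3]
eef_rot: [0.733, 0.68, -0.0, -0.0]
contact_force: [0.4, 0.5, -0.1]
grip_width: 61.8
t 14.13 pos [487.4 -84.4 123.3] grip 61.8 F [ 0.4  0.5 -0.1]
turn [-0.0004 -0.0001 -0.0016] shift m after turn [-0.3438  0.0485 -0.0007] now-axes [-0.3437  0.0491 -0.0008] q [-0.19  0.27  1.88  0.    0.99 -0.12]
```

View pics/w8.png

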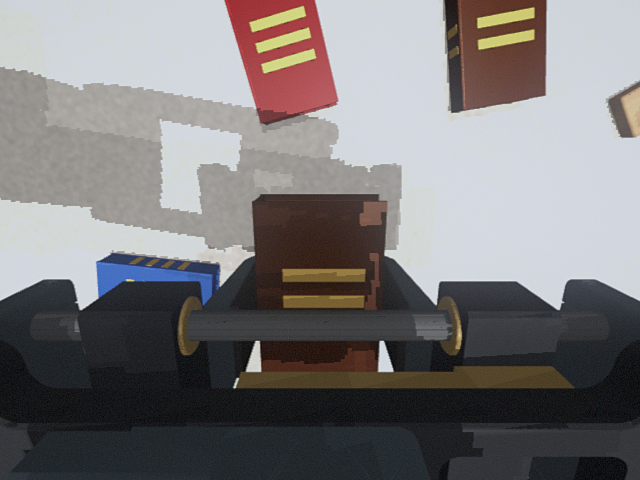

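The far cover edge is at row 200, the same as for volume four, so the same tool position will align it.

```bash
python3 -m inch '[{"tx":-0.0344,"ty":0.0049,"tz":0,"rx":0,"ry":0,"rz":-0.001,"grip":0.1},{"tx":-0.0344,"ty":0.0049,"tz":0,"rx":0,"ry":0,"rz":0,"grip":0.1},{"tx":-0.0344,"ty":0.0049,"tz":0,"rx":0,"ry":0,"rz":0,"grip":0.1},{"tx":-0.0344,"ty":0.0049,"tz":0,"rx":0,"ry":0,"rz":0,"grip":0.1},{"tx":-0.0344,"ty":0.0049,"tz":0,"rx":0,"ry":0,"rz":0,"grip":0.1},{"tx":-0.0344,"ty":0.0049,"tz":0,"rx":0,"ry":0,"rz":0,"grip":0.1},{"tx":-0.0344,"ty":0.0049,"tz":0,"rx":0,"ry":0,"rz":0,"grip":0.1},{"tx":-0.0344,"ty":0.0049,"tz":0,"rx":0,"ry":0,"rz":0,"grip":0.1},{"tx":-0.0344,"ty":0.0049,"tz":0,"rx":0,"ry":0,"rz":0,"grip":0.1},{"tx":-0.0344,"ty":0.0049,"tz":0,"rx":0,"ry":0,"rz":0,"grip":0.1},{"tx":0,"ty":0,"tz":0,"rx":0,"ry":0,"rz":0,"grip":0.1},{"tx":0,"ty":0,"tz":0,"rx":0,"ry":0,"rz":0,"grip":0.1},{"tx":0,"ty":0,"tz":0.02,"rx":0,"ry":0,"rz":0,"grip":0.1},{"tx":0,"ty":0,"tz":0.02,"rx":0,"ry":0,"rz":0,"grip":0.1},{"tx":0,"ty":0,"tz":0.02,"rx":0,"ry":0,"rz":0,"grip":0.1},{"tx":0,"ty":0,"tz":0.01,"rx":0,"ry":0,"rz":0,"grip":0.1},{"tx":0,"ty":0,"tz":0,"rx":0,"ry":0,"rz":0,"grip":0.1},{"tx":0,"ty":0,"tz":0,"rx":0,"ry":0,"rz":0,"grip":0.1},{"tx":0,"ty":0,"tz":0,"rx":0,"ry":0,"rz":0,"grip":0.1},{"tx":0,"ty":0,"tz":0,"rx":0,"ry":0,"rz":0,"grip":0.1}]'
python3 go.py 510.4 -430.8 33.6 -0.074
```

```text
time_s: 15.85
tool_pos: [512.2, -431.5, 55.0]
eef_rot: [0.732, 0.681, 0.0, 0.001]
contact_force: [0.4, -0.4, -1.4]
grip_width: 61.7
t 15.85 pos [ 512.2 -431.5   55. ] grip 61.7 F [ 0.4 -0.4 -1.4]
turn [0.0023 0.0015 0.0012] shift m after turn [ 0.0005 -0.0019  0.0214] now-axes [ 0.0006 -0.0019  0.0214] q [-0.72  0.59  1.54  0.    1.01 -0.64]
```

```bash
python3 -m inch '[{"tx":0,"ty":-0.001,"tz":0.008,"rx":0,"ry":0,"rz":0,"grip":0.1},{"tx":0,"ty":0,"tz":0.006,"rx":0,"ry":0,"rz":0,"grip":0.1},{"tx":0,"ty":0,"tz":0.004,"rx":0,"ry":0,"rz":0,"grip":0.1},{"tx":0,"ty":0,"tz":0.001,"rx":0,"ry":0,"rz":0.001,"grip":0.1},{"tx":0,"ty":0,"tz":0,"rx":0,"ry":0,"rz":0,"grip":0.1},{"tx":0,"ty":0,"tz":0,"rx":0,"ry":0,"rz":0,"grip":0.1},{"tx":0,"ty":0,"tz":0,"rx":0,"ry":0,"rz":0,"grip":0.1},{"tx":0,"ty":0,"tz":0,"rx":0,"ry":0,"rz":0,"grip":0.1}]'
python3 go.py 510.4 -430.8 33.6 -0.074
```

```text
time_s: 16.52
tool_pos: [510.4, -431.1, 34.4]
eef_rot: [0.733, 0.68, 0.0, 0.0]
contact_force: [0.2, -0.0, -0.5]
grip_width: 61.9
t 16.52 pos [ 510.4 -431.1   34.4] grip 61.9 F [ 0.2 -0.  -0.5]
turn [ 0.0002  0.     -0.    ] shift m after turn [ 0.0003 -0.      0.0008] now-axes [ 0.0003 -0.      0.0008] q [-0.72  0.61  1.56  0.    0.97 -0.64]
```

Sub-millimetre above volume four; touch down, release and lift.

```bash
python3 -m inch '[{"tx":0,"ty":0,"tz":0.001,"rx":0,"ry":0,"rz":0,"grip":0.1},{"tx":0,"ty":0,"tz":0,"rx":0,"ry":0,"rz":0,"grip":0.1},{"tx":0,"ty":0,"tz":0,"rx":0,"ry":0,"rz":0,"grip":0.1}]'
python3 -m inch '[{"tx":0,"ty":0,"tz":0,"rx":0,"ry":0,"rz":0,"grip":0.45},{"tx":0,"ty":0,"tz":0,"rx":0,"ry":0,"rz":0,"grip":0.6},{"tx":0,"ty":0,"tz":0,"rx":0,"ry":0,"rz":0,"grip":0.75},{"tx":0,"ty":0,"tz":0,"rx":0,"ry":0,"rz":0,"grip":0.8},{"tx":0,"ty":0,"tz":0,"rx":0,"ry":0,"rz":0,"grip":0.8},{"tx":0,"ty":0,"tz":-0.01,"rx":0,"ry":0,"rz":0,"grip":0.8},{"tx":0,"ty":0,"tz":-0.02,"rx":0,"ry":0,"rz":0,"grip":0.8},{"tx":0,"ty":0,"tz":-0.03,"rx":0,"ry":0,"rz":0,"grip":0.8},{"tx":0,"ty":0,"tz":-0.03,"rx":0,"ry":0,"rz":0,"grip":0.8},{"tx":0,"ty":0,"tz":-0.03,"rx":0,"ry":0,"rz":0,"grip":1},{"tx":0,"ty":0,"tz":-0.02,"rx":0,"ry":0,"rz":0,"grip":1},{"tx":0,"ty":0,"tz":0,"rx":0,"ry":0,"rz":0,"grip":1},{"tx":0,"ty":0,"tz":0,"rx":0,"ry":0,"rz":0,"grip":1}]'
python3 go.py 632.5 61 150 0.09
python3 - <<'E'
from h import *
im=eyes.get_image('wrist'); cv2.imwrite('pics/w9.png',im)
E
```

```text
time_s: 16.77
tool_pos: [510.6, -431.2, 33.6]
eef_rot: [0.733, 0.68, 0.0, 0.0]
contact_force: [0.4, -0.8, -0.4]
grip_width: 61.9
time_s: 17.85
tool_pos: [510.8, -431.4, 175.3]
eef_rot: [0.733, 0.68, 0.0, 0.002]
contact_force: [0.9, 0.0, -0.4]
grip_width: 91.0
t 17.85 pos [ 510.8 -431.4  175.3] grip 91.0 F [ 0.9  0.  -0.4]
turn [ 0.0027  0.0022 -0.164 ] shift m after turn [0.4795 0.1655 0.0253] now-axes [0.5001 0.0849 0.0246] q [-0.72  0.49  1.39  0.    1.26 -0.64]
```

View pics/w9.png

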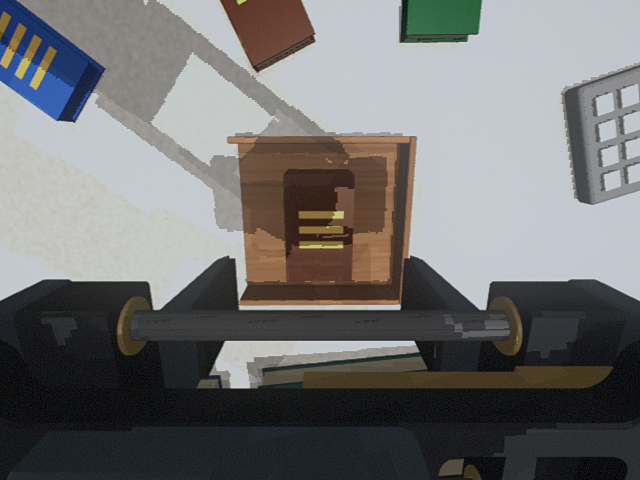

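The three-bar book sits squarely on volume four at (319,226). Next is volume two.

```bash
python3 -m inch '[{"tx":0,"ty":0,"tz":0,"rx":0,"ry":0,"rz":-0.082,"grip":1},{"tx":0,"ty":0,"tz":0,"rx":0,"ry":0,"rz":-0.082,"grip":1},{"tx":0.03425,"ty":0.0118,"tz":0.0018,"rx":0,"ry":0,"rz":0,"grip":1},{"tx":0.03425,"ty":0.0118,"tz":0.0018,"rx":0,"ry":0,"rz":0,"grip":1},{"tx":0.03425,"ty":0.0118,"tz":0.0018,"rx":0,"ry":0,"rz":0,"grip":1},{"tx":0.03425,"ty":0.0118,"tz":0.0018,"rx":0,"ry":0,"rz":0,"grip":1},{"tx":0.03425,"ty":0.0118,"tz":0.0018,"rx":0,"ry":0,"rz":0,"grip":1},{"tx":0.03425,"ty":0.0118,"tz":0.0018,"rx":0,"ry":0,"rz":0,"grip":1},{"tx":0.03425,"ty":0.0118,"tz":0.0018,"rx":0,"ry":0,"rz":0,"grip":1},{"tx":0.03425,"ty":0.0118,"tz":0.0018,"rx":0,"ry":0,"rz":0,"grip":1},{"tx":0.03425,"ty":0.0118,"tz":0.0018,"rx":0,"ry":0,"rz":0,"grip":1},{"tx":0.03425,"ty":0.0118,"tz":0.0018,"rx":0,"ry":0,"rz":0,"grip":1},{"tx":0.03425,"ty":0.0118,"tz":0.0018,"rx":0,"ry":0,"rz":0,"grip":1},{"tx":0.03425,"ty":0.0118,"tz":0.0018,"rx":0,"ry":0,"rz":0,"grip":1},{"tx":0.03425,"ty":0.0118,"tz":0.0018,"rx":0,"ry":0,"rz":0,"grip":1},{"tx":0.03425,"ty":0.0118,"tz":0.0018,"rx":0,"ry":0,"rz":0,"grip":1},{"tx":0,"ty":0,"tz":0,"rx":0,"ry":0,"rz":0,"grip":1},{"tx":0,"ty":0,"tz":0,"rx":0,"ry":0,"rz":0,"grip":1},{"tx":0,"ty":0,"tz":0,"rx":0,"ry":0,"rz":0,"grip":1},{"tx":0,"ty":0,"tz":0,"rx":0,"ry":0,"rz":0,"grip":1}]'
python3 go.py 632.5 60 4 0.09
python3 - <<'E'
from h import *
im=eyes.get_image('wrist'); cv2.imwrite('pics/w10.png',im)
E
```

```text
time_s: 19.57
tool_pos: [631.0, 60.2, 147.4]
eef_rot: [0.675, 0.738, -0.001, -0.001]
contact_force: [-0.1, -0.5, -0.0]
grip_width: 91.2
t 19.57 pos [631.   60.2 147.4] grip 91.2 F [-0.1 -0.5 -0. ]
turn [-0.002   0.0003 -0.001 ] shift m after turn [-0.0004  0.0014  0.1434] now-axes [-0.0003  0.0017  0.1434] q [ 0.08  0.46  1.52 -0.    1.17 -0.01]
```

View pics/w10.png

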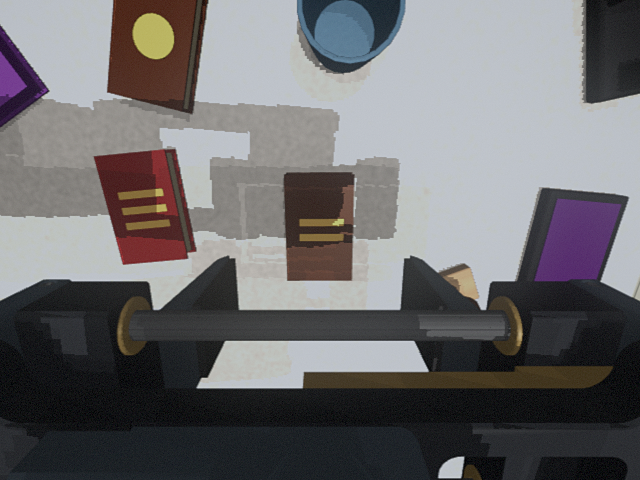

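Two-bar volume centred at (319,226). The stamp at (460,285) is well outside the fingers. Descend.

```bash
python3 -m inch '[{"tx":0,"ty":0,"tz":0.02,"rx":0,"ry":0,"rz":0,"grip":1},{"tx":0,"ty":0,"tz":0.025,"rx":0,"ry":0,"rz":0,"grip":1},{"tx":0,"ty":0,"tz":0.025,"rx":0,"ry":0,"rz":0,"grip":1},{"tx":0,"ty":0,"tz":0.025,"rx":0,"ry":0,"rz":0,"grip":1},{"tx":0,"ty":0,"tz":0.02,"rx":0,"ry":0,"rz":0,"grip":1},{"tx":0,"ty":0,"tz":0.01,"rx":0,"ry":0,"rz":0,"grip":1},{"tx":0,"ty":0,"tz":0.005,"rx":0,"ry":0,"rz":0,"grip":1},{"tx":0,"ty":0,"tz":0,"rx":0,"ry":0,"rz":0,"grip":1},{"tx":0,"ty":0,"tz":0,"rx":0,"ry":0,"rz":0,"grip":1},{"tx":0,"ty":0,"tz":0,"rx":0,"ry":0,"rz":0,"grip":1},{"tx":0,"ty":0,"tz":0,"rx":0,"ry":0,"rz":0,"grip":1}]'
python3 go.py 632 60 4 0.09
```

```text
time_s: 20.53
tool_pos: [632.7, 61.4, 19.7]
eef_rot: [0.675, 0.738, 0.001, 0.001]
contact_force: [-0.1, 1.0, 0.0]
grip_width: 91.3
t 20.53 pos [632.7  61.4  19.7] grip 91.3 F [-0.1  1.   0. ]
turn [ 0.0027 -0.0001 -0.    ] shift m after turn [-0.0014 -0.0009  0.0157] now-axes [-0.0014 -0.0009  0.0157] q [ 0.08  0.58  1.66  0.    0.89 -0.01]
```

```bash
python3 -m inch '[{"tx":-0.001,"ty":0,"tz":0.008,"rx":0,"ry":0,"rz":0,"grip":1},{"tx":0,"ty":0,"tz":0.006,"rx":0,"ry":0,"rz":0,"grip":1},{"tx":0,"ty":0,"tz":0.001,"rx":0,"ry":0,"rz":0,"grip":1},{"tx":0,"ty":0,"tz":0,"rx":0,"ry":0,"rz":0,"grip":1},{"tx":0,"ty":0,"tz":0,"rx":0,"ry":0,"rz":0,"grip":0.5},{"tx":0,"ty":0,"tz":0,"rx":0,"ry":0,"rz":0,"grip":0.1},{"tx":0,"ty":0,"tz":0,"rx":0,"ry":0,"rz":0,"grip":0.1},{"tx":0,"ty":0,"tz":0,"rx":0,"ry":0,"rz":0,"grip":0.1},{"tx":0,"ty":0,"tz":0,"rx":0,"ry":0,"rz":0,"grip":0.1},{"tx":0,"ty":0,"tz":0,"rx":0,"ry":0,"rz":0,"grip":0.1},{"tx":0,"ty":0,"tz":0,"rx":0,"ry":0,"rz":0,"grip":0.1}]' 25
python3 go.py 632 60 4 0.09
python3 -m inch '[{"tx":0,"ty":0,"tz":-0.01,"rx":0,"ry":0,"rz":0,"grip":0.1},{"tx":0,"ty":0,"tz":-0.02,"rx":0,"ry":0,"rz":0,"grip":0.1},{"tx":0,"ty":0,"tz":-0.02,"rx":0,"ry":0,"rz":0,"grip":0.1},{"tx":0,"ty":0,"tz":-0.02,"rx":0,"ry":0,"rz":0,"grip":0.1},{"tx":0,"ty":0,"tz":-0.02,"rx":0,"ry":0,"rz":0,"grip":0.1},{"tx":0,"ty":0,"tz":-0.02,"rx":0,"ry":0,"rz":0,"grip":0.1},{"tx":0,"ty":0,"tz":-0.02,"rx":0,"ry":0,"rz":0,"grip":0.1},{"tx":0,"ty":0,"tz":-0.01,"rx":0,"ry":0,"rz":0,"grip":0.1},{"tx":0,"ty":0,"tz":0,"rx":0,"ry":0,"rz":0.082,"grip":0.1},{"tx":0,"ty":0,"tz":0,"rx":0,"ry":0,"rz":0.082,"grip":0.1},{"tx":0,"ty":0,"tz":0,"rx":0,"ry":0,"rz":0,"grip":0.1},{"tx":0,"ty":0,"tz":0,"rx":0,"ry":0,"rz":0,"grip":0.1},{"tx":0,"ty":0,"tz":0,"rx":0,"ry":0,"rz":0,"grip":0.1}]'
python3 go.py 510.4 -430.8 144 -0.074
python3 - <<'E'
from h import *
im=eyes.get_image('wrist'); cv2.imwrite('pics/w11.png',im)
E
```

```text
time_s: 21.45
tool_pos: [631.8, 60.4, 3.4]
eef_rot: [0.675, 0.738, 0.0, -0.0]
contact_force: [0.3, 0.1, 0.5]
grip_width: 62.1
t 21.45 pos [631.8  60.4   3.4] grip 62.1 F [0.3 0.1 0.5]
turn [-0.     -0.0001  0.    ] shift m after turn [-0.0005  0.0001 -0.0006] now-axes [-0.0005  0.0001 -0.0006] q [ 0.08  0.6   1.68  0.    0.86 -0.01]
time_s: 22.53
tool_pos: [631.6, 60.4, 142.9]
eef_rot: [0.732, 0.681, -0.0, -0.0]
contact_force: [0.8, 0.5, -1.4]
grip_width: 62.1
t 22.53 pos [631.6  60.4 142.9] grip 62.1 F [ 0.8  0.5 -1.4]
turn [-0.0008  0.      0.0017] shift m after turn [-0.4988 -0.0846 -0.0011] now-axes [-0.4986 -0.0854 -0.001 ] q [0.08 0.46 1.53 0.   1.16 0.15]
```

View pics/w11.png

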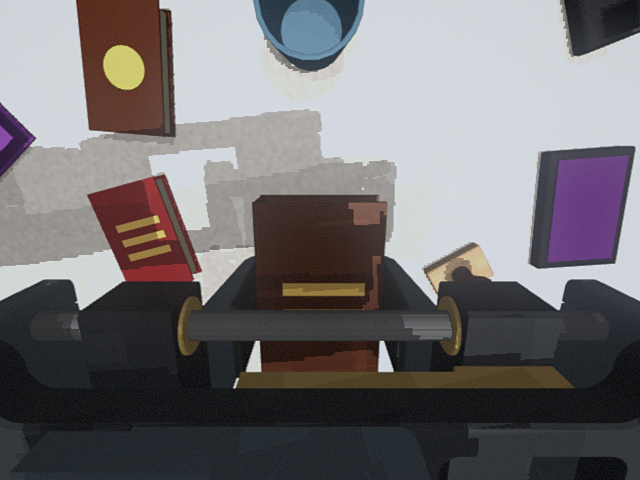

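```bash
python3 -m inch '[{"tx":-0.0356,"ty":-0.00605,"tz":0,"rx":0,"ry":0,"rz":0.0015,"grip":0.1},{"tx":-0.0356,"ty":-0.00605,"tz":0,"rx":0,"ry":0,"rz":0,"grip":0.1},{"tx":-0.0356,"ty":-0.00605,"tz":0,"rx":0,"ry":0,"rz":0,"grip":0.1},{"tx":-0.0356,"ty":-0.00605,"tz":0,"rx":0,"ry":0,"rz":0,"grip":0.1},{"tx":-0.0356,"ty":-0.00605,"tz":0,"rx":0,"ry":0,"rz":0,"grip":0.1},{"tx":-0.0356,"ty":-0.00605,"tz":0,"rx":0,"ry":0,"rz":0,"grip":0.1},{"tx":-0.0356,"ty":-0.00605,"tz":0,"rx":0,"ry":0,"rz":0,"grip":0.1},{"tx":-0.0356,"ty":-0.00605,"tz":0,"rx":0,"ry":0,"rz":0,"grip":0.1},{"tx":-0.0356,"ty":-0.00605,"tz":0,"rx":0,"ry":0,"rz":0,"grip":0.1},{"tx":-0.0356,"ty":-0.00605,"tz":0,"rx":0,"ry":0,"rz":0,"grip":0.1},{"tx":-0.0356,"ty":-0.00605,"tz":0,"rx":0,"ry":0,"rz":0,"grip":0.1},{"tx":-0.0356,"ty":-0.00605,"tz":0,"rx":0,"ry":0,"rz":0,"grip":0.1},{"tx":-0.0356,"ty":-0.00605,"tz":0,"rx":0,"ry":0,"rz":0,"grip":0.1},{"tx":-0.0356,"ty":-0.00605,"tz":0,"rx":0,"ry":0,"rz":0,"grip":0.1},{"tx":0,"ty":0,"tz":0,"rx":0,"ry":0,"rz":0,"grip":0.1},{"tx":0,"ty":0,"tz":0,"rx":0,"ry":0,"rz":0,"grip":0.1},{"tx":0,"ty":0,"tz":0,"rx":0,"ry":0,"rz":0,"grip":0.1},{"tx":0,"ty":0,"tz":0,"rx":0,"ry":0,"rz":0,"grip":0.1}]'
python3 -m inch '[{"tx":0,"ty":0,"tz":0.02,"rx":0,"ry":0,"rz":0,"grip":0.1},{"tx":0,"ty":0,"tz":0.02,"rx":0,"ry":0,"rz":0,"grip":0.1},{"tx":0,"ty":0,"tz":0.015,"rx":0,"ry":0,"rz":0,"grip":0.1},{"tx":0,"ty":0,"tz":0.008,"rx":0,"ry":0,"rz":0,"grip":0.1},{"tx":0,"ty":0,"tz":0,"rx":0,"ry":0,"rz":0,"grip":0.1},{"tx":0,"ty":0,"tz":0,"rx":0,"ry":0,"rz":0,"grip":0.1},{"tx":0,"ty":0,"tz":0,"rx":0,"ry":0,"rz":0,"grip":0.1},{"tx":0,"ty":0,"tz":0,"rx":0,"ry":0,"rz":0,"grip":0.1}]'
python3 go.py 510.4 -431 57.4 -0.074
```

```text
time_s: 24.08
tool_pos: [510.2, -428.9, 143.0]
eef_rot: [0.733, 0.68, 0.0, -0.0]
contact_force: [-0.5, 0.2, -2.0]
grip_width: 62.0
time_s: 24.75
tool_pos: [510.7, -430.6, 81.7]
eef_rot: [0.733, 0.68, 0.0, 0.001]
contact_force: [1.4, 0.6, -1.6]
grip_width: 61.9
t 24.75 pos [ 510.7 -430.6   81.7] grip 61.9 F [ 1.4  0.6 -1.6]
turn [ 0.0021  0.0015 -0.0011] shift m after turn [-0.0005 -0.0002  0.0243] now-axes [-0.0004 -0.0003  0.0243] q [-0.72  0.56  1.52  0.    1.06 -0.64]
```

```bash
python3 -m inch '[{"tx":0,"ty":0.0007,"tz":0.009,"rx":0,"ry":0,"rz":-0.001,"grip":0.1},{"tx":0,"ty":0,"tz":0.007,"rx":0,"ry":0,"rz":0,"grip":0.1},{"tx":0,"ty":0,"tz":0.005,"rx":0,"ry":0,"rz":0,"grip":0.1},{"tx":0,"ty":0,"tz":0.001,"rx":0,"ry":0,"rz":0,"grip":0.1},{"tx":0,"ty":0,"tz":0,"rx":0,"ry":0,"rz":0,"grip":0.1},{"tx":0,"ty":0,"tz":0,"rx":0,"ry":0,"rz":0,"grip":0.1},{"tx":0,"ty":0,"tz":0,"rx":0,"ry":0,"rz":0,"grip":0.1},{"tx":0,"ty":0,"tz":0,"rx":0,"ry":0,"rz":0,"grip":0.1}]'
python3 go.py 510.4 -431 57.4 -0.074
```

```text
time_s: 25.42
tool_pos: [510.6, -430.3, 58.2]
eef_rot: [0.733, 0.68, 0.0, 0.0]
contact_force: [-0.2, 0.3, -0.7]
grip_width: 61.8
t 25.42 pos [ 510.6 -430.3   58.2] grip 61.8 F [-0.2  0.3 -0.7]
turn [ 0.0001  0.     -0.0005] shift m after turn [-0.0007 -0.0002  0.0008] now-axes [-0.0007 -0.0002  0.0008] q [-0.72  0.58  1.54  0.    1.02 -0.64]
```

```bash
python3 -m inch '[{"tx":-0.0005,"ty":0,"tz":0.001,"rx":0,"ry":0,"rz":0,"grip":0.1},{"tx":0,"ty":0,"tz":0,"rx":0,"ry":0,"rz":0,"grip":0.1},{"tx":0,"ty":0,"tz":0,"rx":0,"ry":0,"rz":0,"grip":0.1}]'
python3 -m inch '[{"tx":0,"ty":0,"tz":0,"rx":0,"ry":0,"rz":0,"grip":0.45},{"tx":0,"ty":0,"tz":0,"rx":0,"ry":0,"rz":0,"grip":0.6},{"tx":0,"ty":0,"tz":0,"rx":0,"ry":0,"rz":0,"grip":0.75},{"tx":0,"ty":0,"tz":0,"rx":0,"ry":0,"rz":0,"grip":0.8},{"tx":0,"ty":0,"tz":0,"rx":0,"ry":0,"rz":0,"grip":0.8},{"tx":0,"ty":0,"tz":-0.01,"rx":0,"ry":0,"rz":0,"grip":0.8},{"tx":0,"ty":0,"tz":-0.02,"rx":0,"ry":0,"rz":0,"grip":0.8},{"tx":0,"ty":0,"tz":-0.03,"rx":0,"ry":0,"rz":0,"grip":0.8},{"tx":0,"ty":0,"tz":-0.03,"rx":0,"ry":0,"rz":0,"grip":0.8},{"tx":0,"ty":0,"tz":-0.03,"rx":0,"ry":0,"rz":0,"grip":1},{"tx":0,"ty":0,"tz":0,"rx":0,"ry":0,"rz":0,"grip":1},{"tx":0,"ty":0,"tz":0,"rx":0,"ry":0,"rz":0,"grip":1},{"tx":0,"ty":0,"tz":0,"rx":0,"ry":0,"rz":0,"grip":1}]'
python3 go.py 474 -229 150 0.373
python3 - <<'E'
from h import *
im=eyes.get_image('wrist'); cv2.imwrite('pics/w12.png',im)
E
```

```text
time_s: 25.67
tool_pos: [510.7, -430.9, 57.4]
eef_rot: [0.733, 0.68, 0.0, 0.0]
contact_force: [-0.4, 0.4, 0.3]
grip_width: 62.1
time_s: 26.75
tool_pos: [510.2, -430.5, 177.2]
eef_rot: [0.733, 0.68, 0.0, -0.0]
contact_force: [-0.4, 0.0, -0.1]
grip_width: 91.5
t 26.75 pos [ 510.2 -430.5  177.2] grip 91.5 F [-0.4  0.  -0.1]
turn [-3.000e-04 -4.000e-04 -4.475e-01] shift m after turn [0.2008 0.0397 0.0272] now-axes [ 0.1982 -0.0511  0.0273] q [-0.72  0.49  1.39  0.    1.26 -0.64]
```

View pics/w12.png

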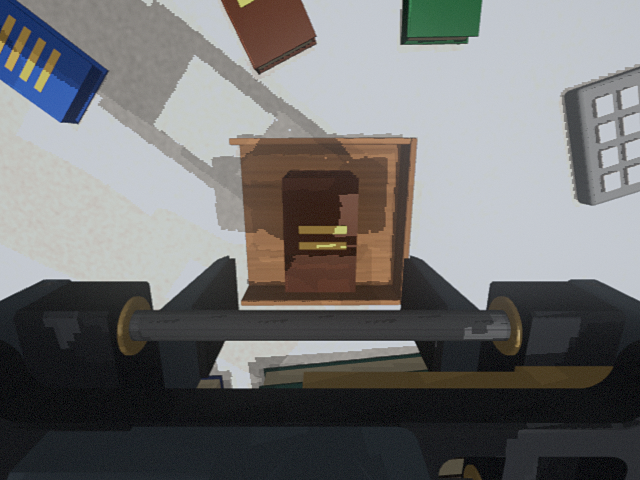

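Two bars on top, stack square. Volume one next.

```bash
python3 -m inch '[{"tx":0,"ty":0,"tz":0,"rx":0,"ry":0,"rz":-0.112,"grip":1},{"tx":0,"ty":0,"tz":0,"rx":0,"ry":0,"rz":-0.112,"grip":1},{"tx":0,"ty":0,"tz":0,"rx":0,"ry":0,"rz":-0.112,"grip":1},{"tx":0,"ty":0,"tz":0,"rx":0,"ry":0,"rz":-0.112,"grip":1},{"tx":0.0335,"ty":0.0066,"tz":0.0045,"rx":0,"ry":0,"rz":0,"grip":1},{"tx":0.0335,"ty":0.0066,"tz":0.0045,"rx":0,"ry":0,"rz":0,"grip":1},{"tx":0.0335,"ty":0.0066,"tz":0.0045,"rx":0,"ry":0,"rz":0,"grip":1},{"tx":0.0335,"ty":0.0066,"tz":0.0045,"rx":0,"ry":0,"rz":0,"grip":1},{"tx":0.0335,"ty":0.0066,"tz":0.0045,"rx":0,"ry":0,"rz":0,"grip":1},{"tx":0.0335,"ty":0.0066,"tz":0.0045,"rx":0,"ry":0,"rz":0,"grip":1},{"tx":0,"ty":0,"tz":0,"rx":0,"ry":0,"rz":0,"grip":1},{"tx":0,"ty":0,"tz":0,"rx":0,"ry":0,"rz":0,"grip":1},{"tx":0,"ty":0,"tz":0,"rx":0,"ry":0,"rz":0,"grip":1},{"tx":0,"ty":0,"tz":0,"rx":0,"ry":0,"rz":0,"grip":1},{"tx":0,"ty":0,"tz":0,"rx":0,"ry":0,"rz":0,"grip":1}]'
python3 go.py 474 -229 4 0.373
python3 - <<'E'
from h import *
im=eyes.get_image('wrist'); cv2.imwrite('pics/w13.png',im)
E
```

```text
time_s: 28.05
tool_pos: [474.4, -230.3, 150.0]
eef_rot: [0.564, 0.826, -0.0, 0.0]
contact_force: [-0.4, -0.4, -0.4]
grip_width: 91.1
t 28.05 pos [ 474.4 -230.3  150. ] grip 91.1 F [-0.4 -0.4 -0.4]
turn [-0.      0.0002 -0.0008] shift m after turn [1.40e-03 1.00e-04 1.46e-01] now-axes [1.40e-03 1.00e-04 1.46e-01] q [-0.47  0.3   1.77 -0.    1.07 -0.85]
```

View pics/w13.png

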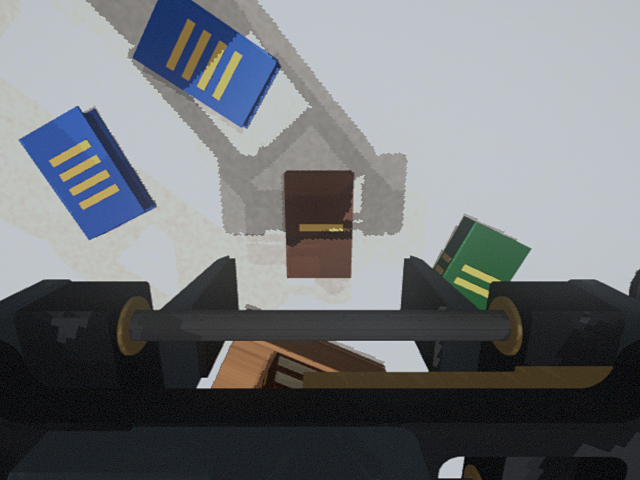

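```bash
python3 -m inch '[{"tx":0.001,"ty":0,"tz":0.02,"rx":0,"ry":0,"rz":0,"grip":1},{"tx":0,"ty":0,"tz":0.025,"rx":0,"ry":0,"rz":0,"grip":1},{"tx":0,"ty":0,"tz":0.025,"rx":0,"ry":0,"rz":0,"grip":1},{"tx":0,"ty":0,"tz":0.025,"rx":0,"ry":0,"rz":0,"grip":1},{"tx":0,"ty":0,"tz":0.02,"rx":0,"ry":0,"rz":0,"grip":1},{"tx":0,"ty":0,"tz":0.01,"rx":0,"ry":0,"rz":0,"grip":1},{"tx":0,"ty":0,"tz":0.005,"rx":0,"ry":0,"rz":0,"grip":1},{"tx":0,"ty":0,"tz":0,"rx":0,"ry":0,"rz":0,"grip":1},{"tx":0,"ty":0,"tz":0,"rx":0,"ry":0,"rz":0,"grip":1},{"tx":0,"ty":0,"tz":0,"rx":0,"ry":0,"rz":0,"grip":1},{"tx":0,"ty":0,"tz":0,"rx":0,"ry":0,"rz":0,"grip":1}]'
python3 go.py 474 -229 3.5 0.373
```

```text
time_s: 29.02
tool_pos: [474.5, -228.7, 21.4]
eef_rot: [0.564, 0.826, 0.0, 0.001]
contact_force: [-0.6, -0.2, 0.4]
grip_width: 91.6
t 29.02 pos [ 474.5 -228.7   21.4] grip 91.6 F [-0.6 -0.2  0.4]
turn [0.0018 0.0018 0.0005] shift m after turn [-0.0001 -0.0006  0.0179] now-axes [-0.0001 -0.0007  0.0179] q [-0.47  0.44  1.93  0.    0.76 -0.84]
```

```bash
python3 -m inch '[{"tx":0,"ty":0,"tz":0.009,"rx":0,"ry":0,"rz":0,"grip":1},{"tx":0,"ty":0,"tz":0.006,"rx":0,"ry":0,"rz":0,"grip":1},{"tx":0,"ty":0,"tz":0.002,"rx":0,"ry":0,"rz":0,"grip":1},{"tx":0,"ty":0,"tz":0,"rx":0,"ry":0,"rz":0,"grip":1},{"tx":0,"ty":0,"tz":0,"rx":0,"ry":0,"rz":0,"grip":0.5},{"tx":0,"ty":0,"tz":0,"rx":0,"ry":0,"rz":0,"grip":0.1},{"tx":0,"ty":0,"tz":0,"rx":0,"ry":0,"rz":0,"grip":0.1},{"tx":0,"ty":0,"tz":0,"rx":0,"ry":0,"rz":0,"grip":0.1},{"tx":0,"ty":0,"tz":0,"rx":0,"ry":0,"rz":0,"grip":0.1},{"tx":0,"ty":0,"tz":0,"rx":0,"ry":0,"rz":0,"grip":0.1},{"tx":0,"ty":0,"tz":0,"rx":0,"ry":0,"rz":0,"grip":0.1}]' 25
python3 go.py 474 -229 4 0.373
python3 -m inch '[{"tx":0,"ty":0,"tz":-0.01,"rx":0,"ry":0,"rz":0,"grip":0.1},{"tx":0,"ty":0,"tz":-0.02,"rx":0,"ry":0,"rz":0,"grip":0.1},{"tx":0,"ty":0,"tz":-0.025,"rx":0,"ry":0,"rz":0,"grip":0.1},{"tx":0,"ty":0,"tz":-0.025,"rx":0,"ry":0,"rz":0,"grip":0.1},{"tx":0,"ty":0,"tz":-0.025,"rx":0,"ry":0,"rz":0,"grip":0.1},{"tx":0,"ty":0,"tz":-0.025,"rx":0,"ry":0,"rz":0,"grip":0.1},{"tx":0,"ty":0,"tz":-0.02,"rx":0,"ry":0,"rz":0,"grip":0.1},{"tx":0,"ty":0,"tz":-0.01,"rx":0,"ry":0,"rz":0,"grip":0.1},{"tx":0,"ty":0,"tz":0,"rx":0,"ry":0,"rz":0.112,"grip":0.1},{"tx":0,"ty":0,"tz":0,"rx":0,"ry":0,"rz":0.112,"grip":0.1},{"tx":0,"ty":0,"tz":0,"rx":0,"ry":0,"rz":0.112,"grip":0.1},{"tx":0,"ty":0,"tz":0,"rx":0,"ry":0,"rz":0.112,"grip":0.1},{"tx":0,"ty":0,"tz":0,"rx":0,"ry":0,"rz":0,"grip":0.1},{"tx":0,"ty":0,"tz":0,"rx":0,"ry":0,"rz":0,"grip":0.1},{"tx":0,"ty":0,"tz":0,"rx":0,"ry":0,"rz":0,"grip":0.1}]'
python3 go.py 510.5 -430.9 164 -0.074
python3 - <<'E'
from h import *
im=eyes.get_image('wrist'); cv2.imwrite('pics/w14.png',im)
E
```

```text
time_s: 29.93
tool_pos: [473.8, -228.3, 3.4]
eef_rot: [0.564, 0.826, 0.0, 0.0]
contact_force: [-0.5, -0.7, 1.3]
grip_width: 61.9
t 29.93 pos [ 473.8 -228.3    3.4] grip 61.9 F [-0.5 -0.7  1.3]
turn [0.0003 0.0002 0.0005] shift m after turn [-0.0007 -0.0001 -0.0006] now-axes [-0.0007 -0.0001 -0.0006] q [-0.47  0.47  1.95  0.    0.72 -0.84]
time_s: 31.18
tool_pos: [473.5, -228.1, 163.0]
eef_rot: [0.732, 0.681, -0.0, -0.0]
contact_force: [-0.1, 0.7, -0.4]
grip_width: 61.6
t 31.18 pos [ 473.5 -228.1  163. ] grip 61.6 F [-0.1  0.7 -0.4]
turn [-0.0006 -0.0004  0.0019] shift m after turn [-0.1995  0.0519 -0.001 ] now-axes [-0.1996  0.0516 -0.0011] q [-0.47  0.28  1.76  0.    1.1  -0.4 ]
```

View pics/w14.png

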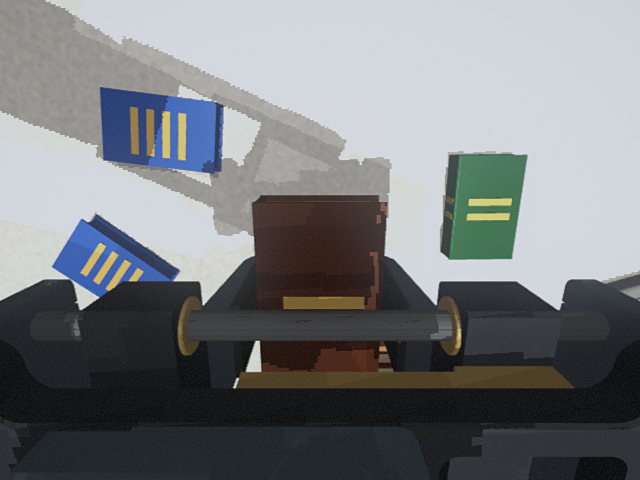

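```bash
python3 -m inch '[{"tx":-0.0333,"ty":0.0086,"tz":0,"rx":0,"ry":0,"rz":0.0019,"grip":0.1},{"tx":-0.0333,"ty":0.0086,"tz":0,"rx":0,"ry":0,"rz":0,"grip":0.1},{"tx":-0.0333,"ty":0.0086,"tz":0,"rx":0,"ry":0,"rz":0,"grip":0.1},{"tx":-0.0333,"ty":0.0086,"tz":0,"rx":0,"ry":0,"rz":0,"grip":0.1},{"tx":-0.0333,"ty":0.0086,"tz":0,"rx":0,"ry":0,"rz":0,"grip":0.1},{"tx":-0.0333,"ty":0.0086,"tz":0,"rx":0,"ry":0,"rz":0,"grip":0.1},{"tx":0,"ty":0,"tz":0,"rx":0,"ry":0,"rz":0,"grip":0.1},{"tx":0,"ty":0,"tz":0,"rx":0,"ry":0,"rz":0,"grip":0.1},{"tx":0,"ty":0,"tz":0,"rx":0,"ry":0,"rz":0,"grip":0.1},{"tx":0,"ty":0,"tz":0,"rx":0,"ry":0,"rz":0,"grip":0.1},{"tx":0,"ty":0,"tz":0.02,"rx":0,"ry":0,"rz":0,"grip":0.1},{"tx":0,"ty":0,"tz":0.02,"rx":0,"ry":0,"rz":0,"grip":0.1},{"tx":0,"ty":0,"tz":0.012,"rx":0,"ry":0,"rz":0,"grip":0.1},{"tx":0,"ty":0,"tz":0.006,"rx":0,"ry":0,"rz":0,"grip":0.1},{"tx":0,"ty":0,"tz":0,"rx":0,"ry":0,"rz":0,"grip":0.1},{"tx":0,"ty":0,"tz":0,"rx":0,"ry":0,"rz":0,"grip":0.1},{"tx":0,"ty":0,"tz":0,"rx":0,"ry":0,"rz":0,"grip":0.1},{"tx":0,"ty":0,"tz":0,"rx":0,"ry":0,"rz":0,"grip":0.1}]'
python3 go.py 510.6 -430.9 81.4 -0.074
```

```text
time_s: 32.73
tool_pos: [510.6, -431.8, 106.5]
eef_rot: [0.734, 0.68, 0.0, 0.001]
contact_force: [0.2, 0.6, -0.3]
grip_width: 61.8
t 32.73 pos [ 510.6 -431.8  106.5] grip 61.8 F [ 0.2  0.6 -0.3]
turn [ 0.0019  0.0013 -0.0023] shift m after turn [ 0.0009 -0.      0.0251] now-axes [ 0.0009 -0.0001  0.0251] q [-0.72  0.54  1.49  0.    1.11 -0.64]
```

```bash
python3 -m inch '[{"tx":0.0005,"ty":0.0005,"tz":0.009,"rx":0,"ry":0,"rz":-0.002,"grip":0.1},{"tx":0,"ty":0,"tz":0.007,"rx":0,"ry":0,"rz":0,"grip":0.1},{"tx":0,"ty":0,"tz":0.005,"rx":0,"ry":0,"rz":0,"grip":0.1},{"tx":0,"ty":0,"tz":0.002,"rx":0,"ry":0,"rz":0,"grip":0.1},{"tx":0,"ty":0,"tz":0,"rx":0,"ry":0,"rz":0,"grip":0.1},{"tx":0,"ty":0,"tz":0,"rx":0,"ry":0,"rz":0,"grip":0.1},{"tx":0,"ty":0,"tz":0,"rx":0,"ry":0,"rz":0,"grip":0.1},{"tx":0,"ty":0,"tz":0,"rx":0,"ry":0,"rz":0,"grip":0.1}]'
python3 go.py 510.6 -430.9 81.4 -0.074
```

```text
time_s: 33.4
tool_pos: [510.5, -430.9, 82.1]
eef_rot: [0.733, 0.68, 0.0, -0.0]
contact_force: [0.9, -0.4, -0.5]
grip_width: 61.9
t 33.4 pos [ 510.5 -430.9   82.1] grip 61.9 F [ 0.9 -0.4 -0.5]
turn [ 0.     -0.     -0.0004] shift m after turn [0.0001 0.0001 0.0007] now-axes [0.0001 0.0001 0.0007] q [-0.72  0.56  1.51  0.    1.07 -0.64]
```

```bash
python3 -m inch '[{"tx":0,"ty":0,"tz":0.001,"rx":0,"ry":0,"rz":0,"grip":0.1},{"tx":0,"ty":0,"tz":0,"rx":0,"ry":0,"rz":0,"grip":0.1},{"tx":0,"ty":0,"tz":0,"rx":0,"ry":0,"rz":0,"grip":0.1}]'
python3 -m inch '[{"tx":0,"ty":0,"tz":0,"rx":0,"ry":0,"rz":0,"grip":0.45},{"tx":0,"ty":0,"tz":0,"rx":0,"ry":0,"rz":0,"grip":0.6},{"tx":0,"ty":0,"tz":0,"rx":0,"ry":0,"rz":0,"grip":0.75},{"tx":0,"ty":0,"tz":0,"rx":0,"ry":0,"rz":0,"grip":0.8},{"tx":0,"ty":0,"tz":0,"rx":0,"ry":0,"rz":0,"grip":0.8},{"tx":0,"ty":0,"tz":-0.01,"rx":0,"ry":0,"rz":0,"grip":0.8},{"tx":0,"ty":0,"tz":-0.02,"rx":0,"ry":0,"rz":0,"grip":0.8},{"tx":0,"ty":0,"tz":-0.03,"rx":0,"ry":0,"rz":0,"grip":0.8},{"tx":0,"ty":0,"tz":-0.03,"rx":0,"ry":0,"rz":0,"grip":0.8},{"tx":0,"ty":0,"tz":-0.03,"rx":0,"ry":0,"rz":0,"grip":1},{"tx":0,"ty":0,"tz":-0.02,"rx":0,"ry":0,"rz":0,"grip":1},{"tx":0,"ty":0,"tz":0,"rx":0,"ry":0,"rz":0,"grip":1},{"tx":0,"ty":0,"tz":0,"rx":0,"ry":0,"rz":0,"grip":1},{"tx":0,"ty":0,"tz":0,"rx":0,"ry":0,"rz":0,"grip":1},{"tx":0,"ty":0,"tz":0,"rx":0,"ry":0,"rz":0,"grip":1}]'
python3 - <<'E'
from h import *
cv2.imwrite('pics/w15.png',eyes.get_image('wrist'))
cv2.imwrite('pics/sc15.png',eyes.get_image('scene'))
im=eyes.get_image('side');crop(im,340,280,160,120,5,'pics/si15.png')
cv2.imwrite('pics/si15f.png',im)
E
```

```text
time_s: 33.65
tool_pos: [510.7, -431.1, 81.4]
eef_rot: [0.733, 0.68, 0.0, 0.0]
contact_force: [0.9, -0.5, -0.5]
grip_width: 62.2
time_s: 34.9
tool_pos: [509.8, -430.3, 219.4]
eef_rot: [0.733, 0.68, -0.0, -0.002]
contact_force: [0.0, 0.0, -1.2]
grip_width: 91.3
```

View pics/w15.png

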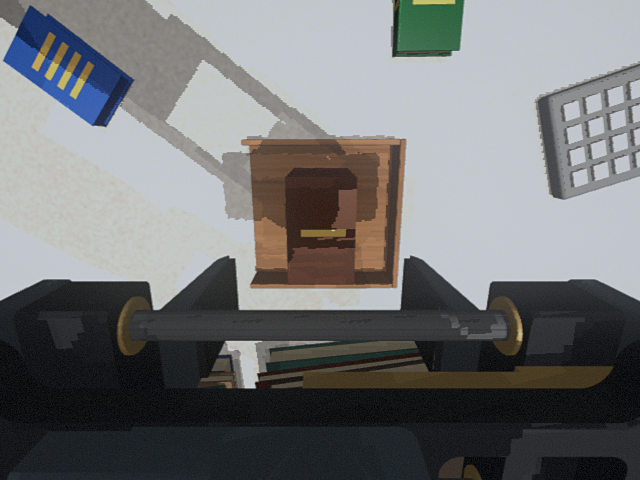

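View pics/sc15.png

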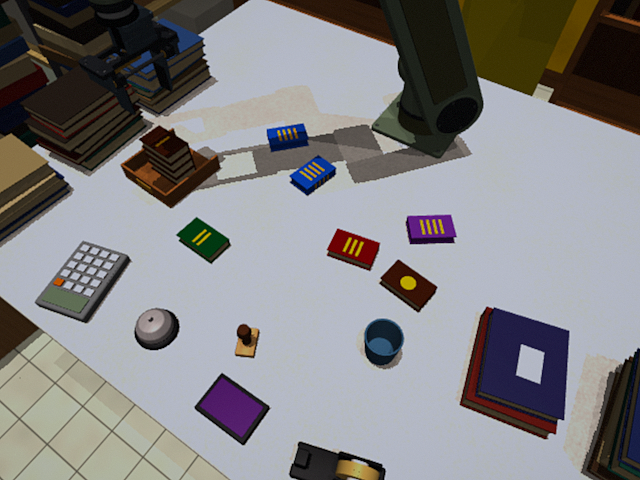

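View pics/si15.png

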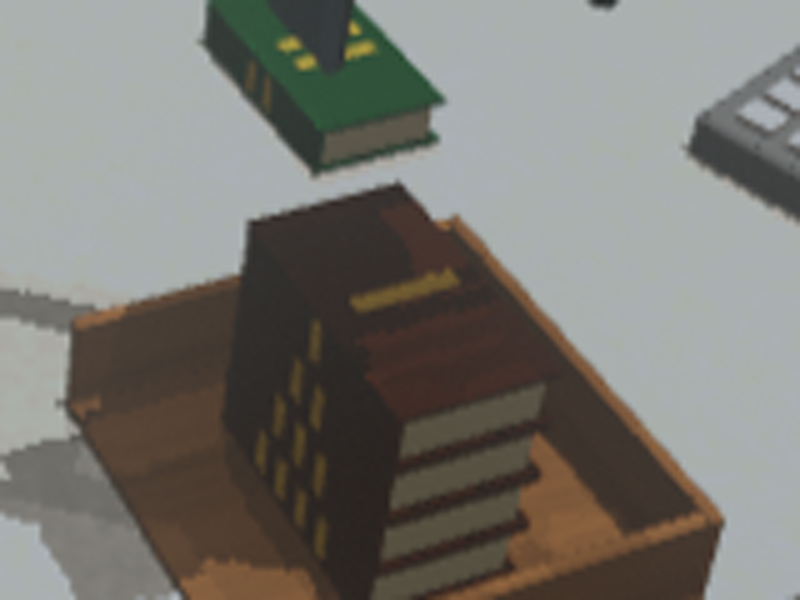

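Side view: bars 4-3-2-1 from bottom to top on the spines, which face the open front, and the edges are flush. In the scene view the other books, cup (383,342) and stamp (246,340) sit where they started.

```bash
python3 -c "
from cell import finish_job; print(finish_job())"
```

```text
the job is handed in; nothing more can be done
None
```

I stacked the four brown volumes in the order tray as four, three, two, one from the bottom, then handed the job in at about 35 s on the robot's clock. Each book was gripped spine to fore-edge, lowered to touch or to within a fraction of a millimetre, released, and the arm lifted clear. The hand-in gave no verdict.

- **Stack:** The last wrist and side pictures show it flush and square in the middle of the tray, covers up and spines to the open front. The release positions of the four books differed by under 1 mm.
- **Other items:** The green, red and disc-marked books, the cup and the stamp look unmoved in the scene picture. I compared them by eye and did not measure them.
- **Disagreements:** An early wrist-camera reading of volume four was 4–6 mm off the scene and side fits. I aimed from the scene and side fits and used the wrist view only to compare how each held book sat in the fingers. My first move call was refused for missing keys, so nothing moved.
- **Weak touch-down signal:** Volumes three, two and one showed almost no rise in contact force on touching down, so I judged those by tool height.

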